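Check the hanging dial scale with the 200 g weight

TASK

Check the hanging dial scale: set the largest of the three brass check weights down gently in the metal weighing pan (do not drop it in), then hang the loaded pan by its handle on the scale's hook and leave it hanging freely and still, with the weight in it. The two smaller weights stay where they stand.

Things in the scene. Friction and masses are not known exactly. Their poses are not given: they have to be found in the camera images.
- dial_scale: Grey bench stand of the scale, fixed. Origin: underside of its base straight below the hook; x leads from the hook back to the column, z up. Base 15 mm high, x -50..170, y +-75 mm; 22 mm column at x 130. The dial case (96 mm across, 36 deep, z 250..346 mm) hangs right over the hook, so a gripper pointing straight down there strikes it; its 24 mm guide ends at z 234. An arm at z 365 holds it.
- scale_hook (a joint): How far the hook is pulled down against its spring (m): 0 empty, 400 N/m, stop at 0.030. About 4 mm with the empty pan, 8 to 9.5 mm with pan and largest weight. The dial's needle follows it.
- hook_seat (a point): Axis of an 8 mm bar resting in the hook; moves with the hook; axes as dial_scale; 167 mm above the desk when empty. The hook is a J of 7 mm wire in the x-z plane, open to -x: back shank at x +15 mm up to 40 mm above this point, then leading in to x 0; front tip (x -15..-19) ends 25 mm above this point; mouth 23 mm wide. A bar along y goes in over the tip, then down.
- weighing_pan: Loose round open metal pan, rim 124 mm across, foot 96, 32 mm high, wall and floor 3 mm, about 0.16 kg. Origin: centre of its underside, z up. A fixed arched handle of 8 mm bar stands over it in its y-z plane (x = 0): half circle, radius 65.5 mm, centre 34 mm above the origin, in straight pieces; one runs from 30 to 45 degrees either side of the top, middle at y +-40, z 85 mm.
- handle_crown (a point): Bar axis at the crown (top middle) of the pan's handle, 104.5 mm above the pan's underside; axes as weighing_pan. The bar is raised 5 mm here, 13 mm wide, so that the hook settles under it.
- weight_200: Largest brass check weight, 200 g, round: body 32 mm across up to about 24 mm high, then a neck and an 18 mm knob, 34 mm high in all. Origin: centre of its underside.
- weight_100: Middle brass check weight, 25 mm across, 27 mm high. Origin: centre of its underside. Leave it.
- weight_50: Smallest brass check weight, 20 mm across, 21 mm high. Origin: centre of its underside. Leave it.
Not all that is in view belongs to the job. What is shaped like the weight_200 but turquoise is not meant.

How it is judged (in metres and radians):
On the way, in this order (a step that is already met when the one before it is completed fails the run):
1. the largest weight has been set in the pan, the pan standing on the desk, and let go (horizontal distance between weight_200 and weighing_pan below 0.045 m and z of weight_200 in the frame of weighing_pan between -0.002 and 0.03 m and height (world z) of weighing_pan below 0.008 m and angle between weighing_pan's own z axis and vertical below 0.1 rad and contact force between the fingers and weight_200 below 0.05 N), for 0.2 s.
2. the loaded pan hangs by its handle on the hook (distance between handle_crown and hook_seat below 0.015 m and value of joint scale_hook above 0.005 m and z of weight_200 in the frame of weighing_pan below 0.03 m), for 0.2 s.
At the end, for the whole second after the job is handed in: The pan hangs by its handle crown on the hook (within 15 mm of the seat), within 20 degrees of level, underside over 25 mm above the desk, nearly still, the largest weight in it, the hook pulled down 7.6 to 10.5 mm; the smaller weights are within 30 mm of where they stood (distance between handle_crown and hook_seat below 0.015 m and angle between weighing_pan's own z axis and vertical below 0.35 rad and height (world z) of weighing_pan above 0.025 m and value of joint scale_hook between 0.0076 and 0.0105 m and distance between weight_200 and weighing_pan below 0.05 m and linear speed of weighing_pan below 0.06 m/s and distance of each of weight_100, weight_50 from where it was at the start of the episode below 0.03 m); the robot touches nothing.
It fails at once if a smaller weight is moved more than 30 mm (distance of any of weight_100, weight_50 from where it was at the start of the episode above 0.03 m).
It fails at once if the largest weight is dropped into the pan from more than about 25 mm (horizontal distance between weight_200 and weighing_pan below 0.06 m and linear speed of weight_200 above 0.7 m/s and linear speed of weighing_pan below 0.25 m/s and contact force between the fingers and weight_200 below 0.05 N).
It also fails if it takes over 64 s, if anything falls off the work surface, if the arm or the gripper's body presses on something with over 40 N, if the wrist force passes 120 N, or if a joint passes its speed limit or range.

ROBOT

A 6-joint arm with a two-finger parallel gripper is mounted at the origin on a cart in front of the work surface, level with it; the furniture and walls round the work are solid. World frame = base frame: x ahead of the robot, y to its left, z up, the work surface at z = 0. Lengths are in m, angles in degrees, forces in N, time in s.
With the tool pointing down it reaches from about 0.325 to 0.85 m from the base axis. Payload 15.5 kg.
Tool frame: the origin (TCP) lies midway between the tips of the shut fingers; the grasp point (between the pads) lies 19 mm behind it; y points along the fingers, x is the direction in which the jaws open and shut, and the axes are right-handed (so a half turn about y gives the same grasp; the last joint's range is limited). The gripper opens to 91 mm and grips with 3 to 60 N. Pads are 32 mm wide; open, the fingers measure 118 mm over their backs; the gripper's body (76 mm by 178 mm) begins 60 mm behind the grasp point.
Start: joints at [64.773, 28.281, 77.091, -0, 74.628, -5.472], TCP at [0.211, 0.588, 0.214] pointing down, gripper open.
Joint ranges: [-166.48, 166.48], [-47.26, 123.95], [12.59, 153.08], [-70.14, 250.14], [6.76, 159.57], [-176.63, 176.63]. Speed limits (degrees/s): [108.29, 108.29, 147.25, 172.46, 172.46, 172.46].

INTERFACE

Orientations are given as a 3x3 rotation matrix whose columns are the frame's x, y, z axes.
In Python, from bench import ctrl gives the robot as it stands. The module is installed in compiled form; this text tells all that it offers. Calls block until the motion is done:
- ctrl.goto(position, orientation): joint-space move of the TCP to a pose.
- ctrl.move_l(position, vel=0.15, ori=None, contact_N=None): straight line of the TCP; ori=None keeps the orientation; vel is the mean speed in m/s. With contact_N (N) it stops when the force on the tool has changed by that much, and returns True; else False.
- ctrl.movej(angles): joint-space move.
- ctrl.command_gripper(opening): opening from 0.0 (shut) to 1.0 (fully open); the grip force is fixed at half the most; returns when the fingers have stopped.
- ctrl.sleep(seconds).
- ctrl.ik(position, orientation): joint angles nearest the present ones, or None.
- ctrl.read_camera(name): name is "scene" or "top" or "wrist"; returns the picture (400x640x3 uint8, blue, green, red); there is no depth.
- ctrl.camera_params(name): a dict with "fx", "fy", "cx", "cy" (pixels), "pose" (4x4, takes a point from camera to world coordinates); the wrist camera has in their place "T_tool_cam" (4x4, takes a point from camera to tool coordinates, whose origin is the TCP and whose axes are the tool frame's). Camera axes: x right, y up, looking along -z (the intrinsics and any distortion apply to the point x, -y, -z); pixel columns grow to the right and rows downward; lengths in m; the calibration is good to about 2 mm. A picture is of the moment at which its call begins: read the wrist's pose just before it. camera_params takes no time and is no camera call.
A pose or a line that the arm cannot do raises ctrl.MotionError and nothing moves.
- ctrl.sign_off(): hands the job in, once; it reports no verdict.
Readings, each from a call of its own:
- ctrl.current_t(): time.
- ctrl.current_q(): joint angles.
- ctrl.current_dq(): joint speeds.
- ctrl.current_effort(): joint torques, N m.
- ctrl.current_tool_pos(): TCP position.
- ctrl.current_eef_rot(): TCP orientation.
- ctrl.current_contact_force(): force on the tool from outside, world axes, zero at the start.
- ctrl.current_wrist_torque(): the same for the moment, N m.
- ctrl.current_grip_width(): opening from 0.0 (shut) to 1.0 (fully open).
Only numpy, scipy, OpenCV 4.12 (cv2) and the standard library are available. Lean on these libraries where they do the work, as an engineer would, in place of code of your own. Each camera call takes 0.05 s, during which the arm holds its last target.

## Working session

There is one attempt and no reset: what is moved stays moved. The work goes in short steps, each a Python script; the robot and the scene stay as the last script left them, time stands still between calls to the robot, and variables do not carry over. Pictures are saved under pics/ and viewed, and the job is handed in when it is done.

```bash
mkdir -p pics; ls
python3 - <<'E'
from bench import ctrl
import cv2, numpy as np
np.set_printoptions(precision=4,suppress=True)
for n in ["scene","top","wrist"]:
    cv2.imwrite(f"pics/{n}0.png",ctrl.read_camera(n)); print(n,ctrl.camera_params(n))
print(ctrl.current_t(),ctrl.current_tool_pos(),ctrl.current_eef_rot(),ctrl.current_grip_width())
E
```

```text
pics
scene {'fx': 394.06363313586223, 'fy': 394.06363313586223, 'cx': 320.7430932932709, 'cy': 200.00202301556237, 'pose': array([[ 0.773 ,  0.4317, -0.4648,  0.1525],
       [-0.634 ,  0.4997, -0.5902, -0.5986],
       [-0.0225,  0.7509,  0.66  ,  0.7002],
       [ 0.    ,  0.    ,  0.    ,  1.    ]])}
top {'fx': 514.0776627422534, 'fy': 514.0776627422534, 'cx': 316.38201962298797, 'cy': 197.369920276838, 'pose': array([[ 0.0077,  0.9976, -0.0681,  0.4566],
       [-0.9996,  0.0095,  0.0258, -0.0783],
       [ 0.0264,  0.0679,  0.9973,  1.2012],
       [ 0.    ,  0.    ,  0.    ,  1.    ]])}
wrist {'fx': 346.00635864274204, 'fy': 346.00635864274204, 'cx': 322.38295789959164, 'cy': 199.47571181286986, 'T_tool_cam': array([[ 1.    ,  0.0001,  0.0003, -0.0008],
       [ 0.0003,  0.2632, -0.9647, -0.1706],
       [-0.0002,  0.9647,  0.2632,  0.0737],
       [ 0.    ,  0.    ,  0.    ,  1.    ]])}
0.15 [0.2111 0.588  0.2135] [[ 0.338  -0.0004 -0.9412]
 [ 0.9412 -0.0009  0.338 ]
 [-0.001  -1.      0.0001]] 1.0042905112124587
```

View pics/scene0.png

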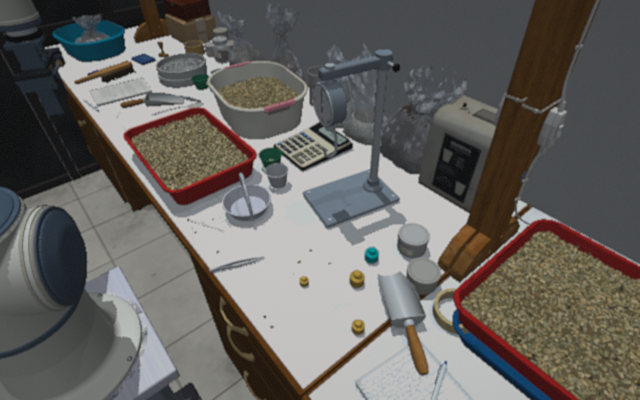

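View pics/top0.png

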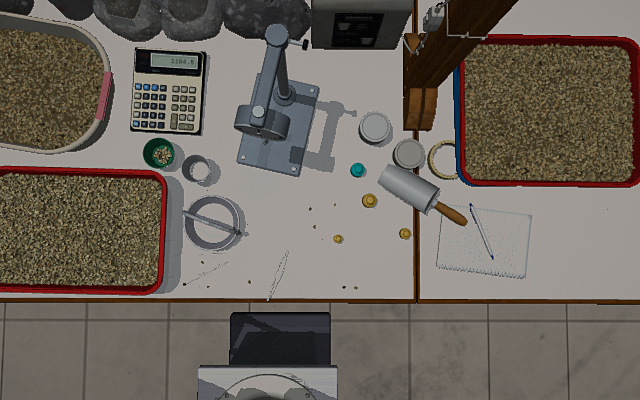

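View pics/wrist0.png

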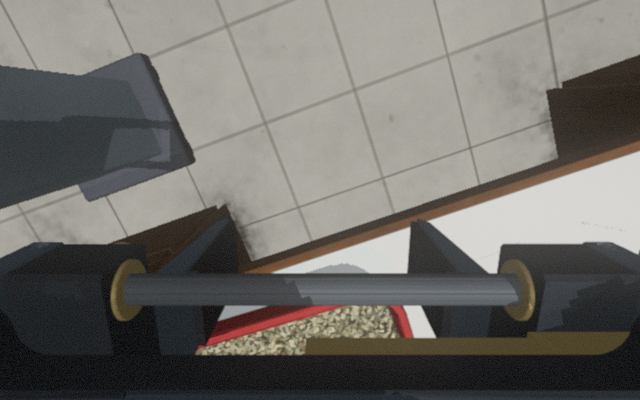

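Brass candidates in the top view are (370,200), (338,239) and (405,234). The turquoise one at (358,170) is excluded. I'll enlarge this area, plus the pan and the scale.

```bash
cat > h.py <<'E'
from bench import ctrl
import cv2, numpy as np
np.set_printoptions(precision=4,suppress=True)
def crop(name,out,r0,r1,c0,c1,k,img=None):
    im=ctrl.read_camera(name) if img is None else img
    c=cv2.resize(im[r0:r1,c0:c1],None,fx=k,fy=k,interpolation=cv2.INTER_CUBIC)
    cv2.imwrite(f"pics/{out}.png",c)
def campose(name):
    p=ctrl.camera_params(name)
    if name!="wrist": return p,np.array(p["pose"])
    T=np.eye(4);T[:3,:3]=ctrl.current_eef_rot();T[:3,3]=ctrl.current_tool_pos()
    return p,T@p["T_tool_cam"]
def ray(name,u,v,PT=None):
    p,T=PT or campose(name)
    d=np.array([(u-p["cx"])/p["fx"],-(v-p["cy"])/p["fy"],-1.])
    return T[:3,3],T[:3,:3]@d
def onz(name,u,v,z,PT=None):
    o,d=ray(name,u,v,PT); return o+d*(z-o[2])/d[2]
def proj(name,P,PT=None):
    p,T=PT or campose(name)
    q=np.linalg.inv(T)@np.append(P,1); return np.array([p["cx"]-p["fx"]*q[0]/q[2],p["cy"]+p["fy"]*q[1]/q[2]])
def tri(obs):
    A=np.zeros((3,3));b=np.zeros(3)
    for n,u,v in obs:
        o,d=ray(n,u,v);d=d/np.linalg.norm(d);M=np.eye(3)-np.outer(d,d);A+=M;b+=M@o
    X=np.linalg.solve(A,b); return X,[proj(n,X)-[u,v] for n,u,v in obs]
E
python3 - <<'E'
from h import *
t=cv2.imread("pics/top0.png");s=cv2.imread("pics/scene0.png")
crop("","t_w",155,255,320,430,7,t)
crop("","t_p",180,260,170,260,7,t)
crop("","t_s",20,180,220,330,3.7,t)
crop("","s_s",40,230,290,410,3.1,s)
crop("","s_w",230,345,280,400,5,s)
crop("","s_p",160,230,210,290,8,s)
E
```

```text
(no output)
```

View pics/t_w.png

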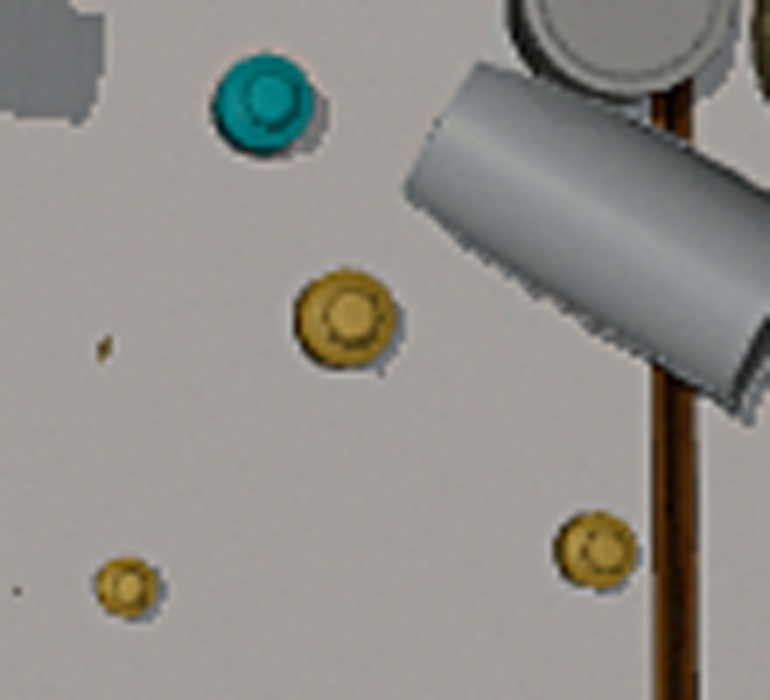

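View pics/t_p.png

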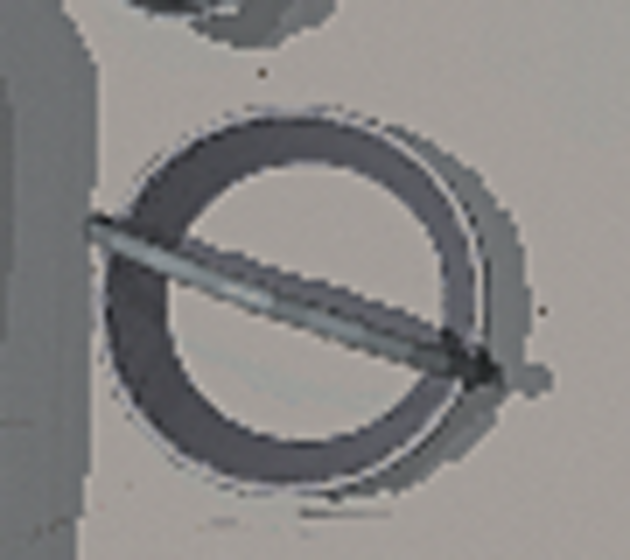

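View pics/t_s.png

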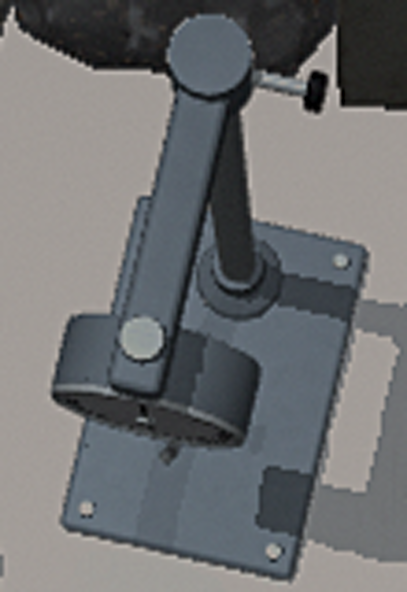

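View pics/s_s.png

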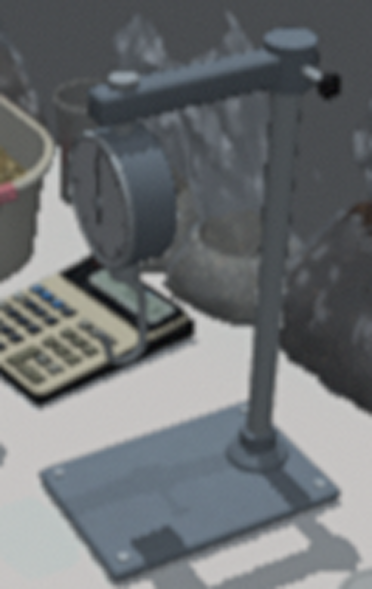

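View pics/s_w.png

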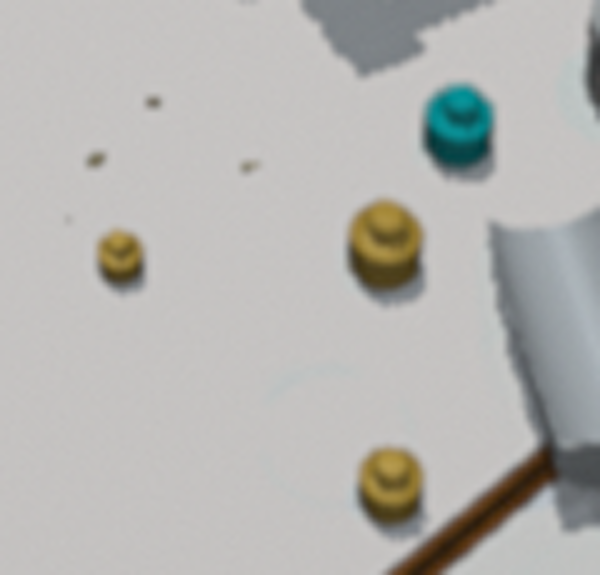

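View pics/s_p.png

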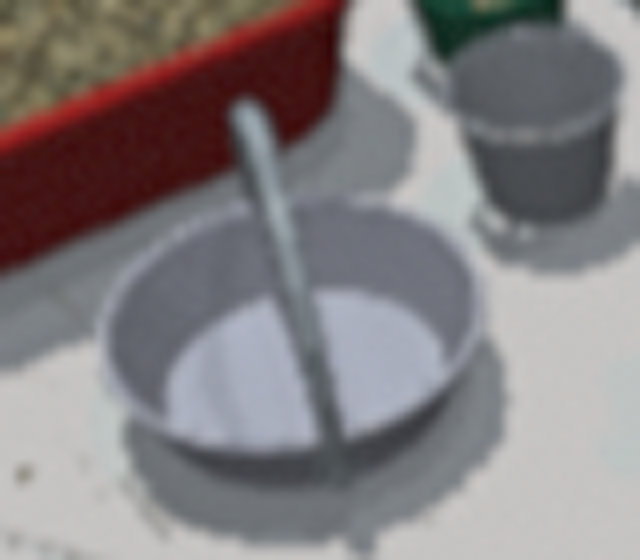

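The large brass weight is at top px (370,200): its disc is about 14.8 px, roughly 34 mm, wider than the other two brass ones (about 27 mm and 21 mm). The pan's rim centre is near (212,223), and its handle runs from (184,212) to (240,233). I'll compute positions from these.

Run:
```python
from h import *
W=lambda x,y:(320+x/7,155+y/7)
print("w200 top-only knob",onz("top",*W(352,317),.034),"scene", onz("scene",280+388/5,230+218/5,.034), "tri",tri([("top",*W(352,317)),("scene",280+388/5,230+218/5)]))
print("w200 body",onz("top",*W(346,318),.022))
print("w100",onz("top",*W(599,551),.025),"w50",onz("top",*W(128,588),.019))
P=lambda x,y:(170+x/7,180+y/7)
c=onz("top",*P(295,300),.032);print("pan",c, onz("top",*P(305,302),.003))
a=onz("top",*P(92,222),.034);b=onz("top",*P(492,374),.034)
print("ends",a,b,(a+b)/2,np.linalg.norm(a-b),np.degrees(np.arctan2(*(a-b)[1::-1])))
# crown tri: scene top
S=lambda x,y:(220+x/3.7,20+y/3.7)
K={'fl':S(63,525),'fr':S(295,580),'br':S(369,247)}
K={k:onz("top",*v,.015) for k,v in K.items()};print(K, np.linalg.norm(K['fl']-K['fr']),np.linalg.norm(K['br']-K['fr']))
S2=lambda x,y:(290+x/3.1,40+y/3.1)
K2={'fl':S2(42,478),'fr':S2(115,579),'br':S2(338,488),'bl':S2(243,405)}
K2={k:onz("scene",*v,.015) for k,v in K2.items()};print(K2)
# knobs/screws
for n,(u,v) in {'fl':S(86,509),'fr':S(273,552),'br':S(341,261)}.items(): print('screw',n,onz("top",u,v,.016))
```

```text
w200 top-only knob [ 0.5308 -0.2316  0.034 ] scene [ 0.5316 -0.2353  0.034 ] tri (array([ 0.5321, -0.2329,  0.0309]), [array([ 0.3688, -0.4818]), array([-0.6507,  0.0856])])
w200 body [ 0.5312 -0.2312  0.022 ]
w100 [ 0.4553 -0.3141  0.025 ] w50 [ 0.442 -0.16   0.019]
pan [0.4764 0.1267 0.032 ] [0.4763 0.1284 0.003 ]
ends [0.501 0.192 0.034] [0.4531 0.0626 0.034 ] [0.477  0.1273 0.034 ] 0.13794239638663422 69.68434207629745
{'fl': array([0.6182, 0.0753, 0.015 ]), 'fr': array([ 0.5851, -0.0701,  0.015 ]), 'br': array([ 0.798 , -0.1149,  0.015 ])} 0.14912327262117875 0.21757531618742149
{'fl': array([0.6151, 0.0625, 0.015 ]), 'fr': array([ 0.584 , -0.0727,  0.015 ]), 'br': array([ 0.7979, -0.1129,  0.015 ]), 'bl': array([0.8193, 0.0233, 0.015 ])}
screw fl [0.6283 0.0611 0.016 ]
screw fr [ 0.6025 -0.0561  0.016 ]
screw br [ 0.7884 -0.0972  0.016 ]
```

```bash
cat >> h.py <<'E'
def rot_fwd(az,tilt,flip=False):
    """fingers point along azimuth az (deg) and down; tilt from vertical; jaws horizontal"""
    a=np.radians(az);t=np.radians(tilt);h=np.array([np.cos(a),np.sin(a),0]);k=np.array([0,0,1.])
    y=np.sin(t)*h-np.cos(t)*k; l=np.cross(k,h)
    x=-l if flip else l
    return np.stack([x,y,np.cross(x,y)],1)
def tcp_for(grasp,R): return np.array(grasp)+0.019*R[:,1]
E
python3 - <<'E'
from h import *
u=np.radians(-12.3);X=np.array([np.cos(u),np.sin(u),0]);Y=np.array([-np.sin(u),np.cos(u),0]);Z=np.array([0,0,1.])
H=np.array([.6505,-.008,0])
for n,(x,z) in dict(seat=(0,.167),bottom=(0,.16),tip=(-17,.192),shank=(15,.207),guide=(0,.234),col=(130,.015)).items():
    p=H+X*x*.001+Z*z; print(n,"top",(proj("top",p)-[220,20])*3.7,"scene",(proj("scene",p)-[290,40])*3.1)
w=np.array([.5315,-.232,.028]); pan=np.array([.4765,.1272,0])
for tilt in (35,40,45,50):
  for fl in (0,1):
    for nm,az,g in (("pick",-20.3,w),("pick+",-20.3,w+[0,0,.1]),("place",-20.3,pan+[0,0,.031]),("place+",-20.3,pan+[0,0,.15])):
        R=rot_fwd(az,tilt,fl);print(tilt,fl,nm,ctrl.ik(tcp_for(g,R),R))
# hook grasps, side s: gripper offset toward s*Y ; fingers point -s*Y down
for yaw,nm,c in ((69.7,"pan",pan+[0,0,.1045]),(77.7,"hook",H+[0,0,.167]),(77.7,"hookup",H+[0,0,.205]-X*.04)):
  for s in (1,-1):
    for tilt in (37.5,50):
      for fl in (0,1):
        a=np.radians(yaw);yy=np.array([np.cos(a),np.sin(a),0])
        R=rot_fwd(yaw+(180 if s>0 else 0),tilt,fl)
        g=c+s*.040*yy-[0,0,.0195]
        print(nm,s,tilt,fl,ctrl.ik(tcp_for(g,R),R))
E
```

```text
seat top [181.2889 430.251 ] scene [124.782  352.1637]
bottom top [182.1199 432.6153] scene [124.8422 359.729 ]
tip top [171.0004 452.1974] scene [104.4219 330.6668]
shank top [182.7785 388.7258] scene [142.1866 302.1255]
guide top [172.734  405.9102] scene [124.1749 275.7686]
col top [243.6801 276.974 ] scene [256.272  454.4145]
35 0 pick [-34.0077  41.5499 123.026  156.9419  20.3059 100.4635]
35 0 pick+ [-34.0077  27.1752 119.6207  97.4069   7.878  161.2241]
35 0 place [ 23.4195  41.4698 128.0095 236.9422  28.228   74.5258]
35 0 place+ None
35 1 pick [-34.0077  41.5499 123.026  156.9419  20.3059 -79.5365]
35 1 pick+ [-34.0077  27.1752 119.6207  97.4069   7.878  -18.7759]
35 1 place [  23.4195   41.4698  128.0095  236.9422   28.228  -105.4742]
35 1 place+ None
40 0 pick [-34.8749  44.609  126.6315 162.0121  31.5868  94.1957]
40 0 pick+ [-34.8749  28.9046 123.6325 140.8546  14.8464 116.9316]
40 0 place [ 26.1535  44.8657 130.2861 231.0568  36.8001  84.1305]
40 0 place+ None
40 1 pick [-34.8749  44.609  126.6315 162.0121  31.5868 -85.8043]
40 1 pick+ [-34.8749  28.9046 123.6325 140.85
[... 2093 characters left out ...]
4  44.1609  82.1806  47.0756  80.0414 140.3509]
hook -1 50 1 [-31.9974  44.1609  82.1806  47.0756  80.0414 -39.6491]
hookup 1 37.5 0 [ 14.8938  41.0886  71.4417 -32.8248  87.305   34.6653]
hookup 1 37.5 1 [  14.8938   41.0886   71.4417  -32.8248   87.305  -145.3347]
hookup 1 50 0 [ 18.5624  46.376   68.4446 -41.305   94.9816  38.5502]
hookup 1 50 1 [  18.5624   46.376    68.4446  -41.305    94.9816 -141.4498]
hookup -1 37.5 0 [-28.582   34.3092  86.7566  37.2793  74.7404 148.4593]
hookup -1 37.5 1 [-28.582   34.3092  86.7566  37.2793  74.7404 -31.5407]
hookup -1 50 0 [-33.2487  38.8969  87.0497  46.4049  81.048  139.9405]
hookup -1 50 1 [-33.2487  38.8969  87.0497  46.4049  81.048  -40.0595]
```

Run:
```python
from h import *
w=np.array([.5315,-.232,.028]); pan=np.array([.4765,.1272,0])
for tilt in (45,50):
  for az in (-20,-10,0):
    R=rot_fwd(az,tilt,1)
    print(tilt,az,[ (lambda q: None if q is None else q.round(0).astype(int).tolist())(ctrl.ik(tcp_for(g,R),R)) for g in (w,w+[0,0,.1],w+[0,0,.18],pan+[0,0,.031],pan+[0,0,.13],pan+[0,0,.18])])
  R=rot_fwd(0,tilt,1)
  for r in (.4,.45,.5):
    print(tilt,r,[ (lambda q: None if q is None else q.round(0).astype(int).tolist())(ctrl.ik(tcp_for([r,0,z],R),R)) for z in (.15,.2,.25,.3)])
```

```text
45 -20 [[-36, 49, 130, 164, 44, -89], [-36, 32, 128, 153, 25, -77], [-36, 19, 123, 118, 13, -40], [29, 49, 132, 228, 46, -89], [29, 31, 130, 249, 35, -116], None]
45 -10 [[-42, 48, 128, 146, 42, -87], [-42, 32, 126, 127, 28, -65], [-42, 20, 122, 94, 22, -28], [23, 51, 138, 209, 53, -84], [23, 31, 134, 224, 34, -104], [23, 22, 131, 242, 26, -125]]
45 0 [[-47, 47, 125, 127, 40, -82], [-47, 32, 123, 105, 33, -55], [-47, 21, 119, 80, 32, -26], [15, 54, 142, 192, 61, -85], [15, 32, 138, 199, 35, -95], [15, 21, 134, 210, 22, -107]]
45 0.4 [None, [-21, 13, 147, 146, 28, -75], [-21, -1, 140, 97, 15, -23], [-21, -10, 133, 48, 20, 29]]
45 0.45 [[-16, 29, 146, 162, 40, -88], [-16, 15, 140, 148, 22, -72], [-16, 4, 135, 102, 12, -24], [-16, -4, 129, 45, 16, 34]]
45 0.5 [[-13, 27, 138, 162, 31, -83], [-13, 17, 134, 148, 17, -68], [-13, 8, 129, 98, 9, -18], [-13, 1, 124, 41, 14, 40]]
50 -20 [[-37, 54, 133, 164, 56, -92], [-37, 35, 131, 158, 37, -84], [-37, 22, 127, 142, 21, -65], [31, 53, 134, 227, 55, -83], [31, 35, 132, 242, 43, -105], None]
50 -10 [[-44, 53, 131, 148, 53, -93], [-44, 35, 130, 136, 38, -76], [-44, 22, 125, 114, 28, -50], [25, 57, 140, 209, 65, -79], [25, 36, 138, 219, 45, -95], [25, 25, 135, 230, 35, -110]]
50 0 [[-50, 51, 128, 130, 49, -89], [-50, 35, 126, 114, 40, -68], [-50, 23, 122, 94, 36, -42], [16, 62, 145, 193, 76, -82], [16, 38, 142, 196, 50, -90], [16, 25, 139, 202, 35, -98]]
50 0.4 [None, None, [-24, 3, 145, 128, 24, -57], [-24, -9, 138, 77, 19, -3]]
50 0.45 [[-18, 40, 153, 165, 62, -94], [-18, 20, 146, 157, 37, -83], [-18, 7, 140, 137, 20, -60], [-18, -3, 133, 85, 14, -6]]
50 0.5 [[-14, 33, 143, 165, 46, -89], [-14, 21, 138, 158, 30, -80], [-14, 10, 134, 140, 17, -60], [-14, 2, 128, 87, 11, -6]]
```

Run:
```python
from h import *
ctrl.movej([64.773,4,135,102,13,-24]); print(ctrl.current_tool_pos(),ctrl.current_t())
ctrl.command_gripper(0.66)
ctrl.movej([-36,4,135,102,13,-24]); print(ctrl.current_tool_pos(),ctrl.current_t())
R=rot_fwd(-20,45,1); w=np.array([.5318,-.2325,.028])
ctrl.goto(tcp_for(w+[0,0,.10],R),R); print(ctrl.current_tool_pos(),ctrl.current_t(),ctrl.current_q())
PT=campose("wrist"); im=ctrl.read_camera("wrist");cv2.imwrite("pics/wr1.png",im)
cv2.imwrite("pics/top1.png",ctrl.read_camera("top"))
print(proj("wrist",w+[0,0,.006],PT))
```

```text
[0.0648 0.46   0.2365] 1.775
[ 0.4389 -0.1487  0.236 ] 4.9
[ 0.5443 -0.2363  0.1147] 5.8167 [-35.9899  31.5212 127.479  152.7725  25.3381 -76.538 ]
[322.2176 308.9705]
```

View pics/wr1.png

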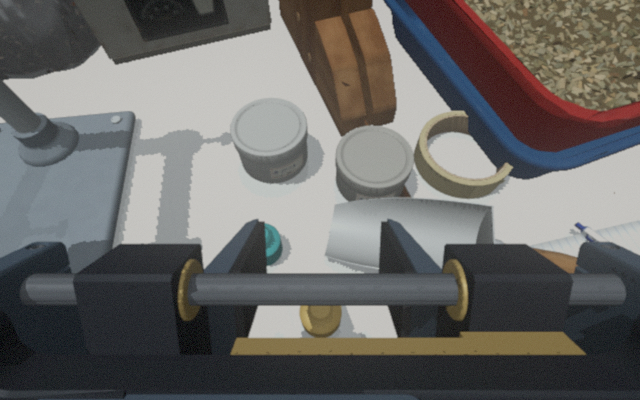

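View pics/top1.png

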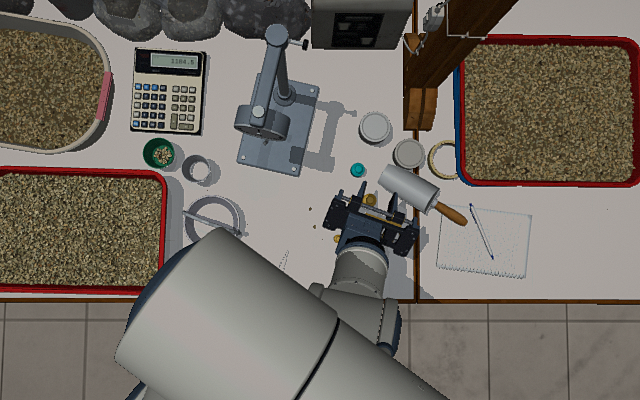

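The wrist view shows the brass weight's knob at (321,310), centred between the fingers and matching my projection of (322,309). The turquoise lookalike is off to one side at (270,245). Now descending to grip it.

Run:
```python
from h import *
R=rot_fwd(-20,45,1); w=np.array([.5318,-.2325,.029])
print(ctrl.move_l(tcp_for(w,R),vel=.08,contact_N=4)); print(ctrl.current_tool_pos(),ctrl.current_t())
ctrl.command_gripper(0.0); print("grip",ctrl.current_grip_width()*91)
f0=ctrl.current_contact_force()
ctrl.move_l(tcp_for(w+[0,0,.1],R),vel=.12); print(ctrl.current_t(),ctrl.current_contact_force()-f0,ctrl.current_grip_width()*91)
cv2.imwrite("pics/wr2.png",ctrl.read_camera("wrist"))
crop("scene","s2",200,360,280,440,3.5)
```

```text
False
[ 0.5445 -0.2372  0.0161] 7.3
grip 30.102379638553014
8.8583 [ 0.1086 -0.8079 -5.4468] 30.13186644582119
```

View pics/wr2.png

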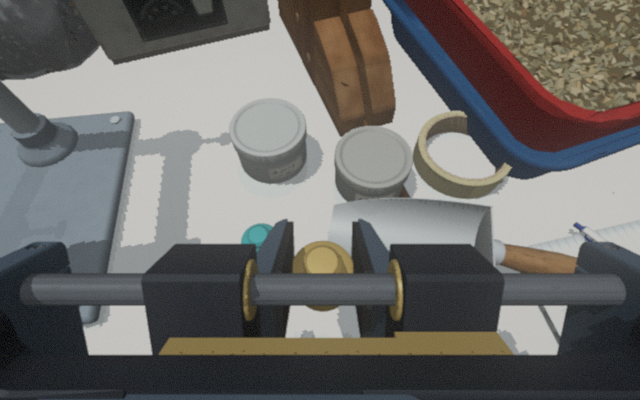

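View pics/s2.png

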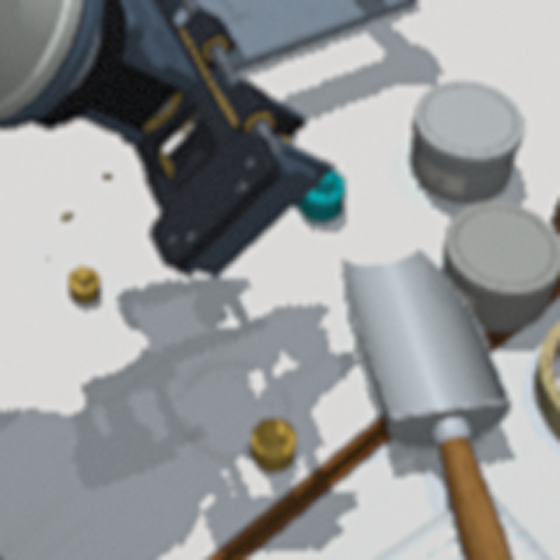

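The large weight is held between the fingers, and the small ones are untouched. Next I'll go above the pan and check alignment.

Run:
```python
from h import *
px=np.array([.938,-.347,0]);py=np.array([.347,.938,0]);pan=np.array([.4765,.1275,0])
R=rot_fwd(-10,45,1); g=pan-.010*px+.006*py
R1=rot_fwd(-20,45,1)
ctrl.move_l(tcp_for([.49,-.2,.17],R1),vel=.2)
ctrl.goto(tcp_for(g+[0,0,.17],R),R); print(ctrl.current_tool_pos(),ctrl.current_t(),ctrl.current_q(),ctrl.current_grip_width()*91)
PT=campose("wrist"); cv2.imwrite("pics/wr3.png",ctrl.read_camera("wrist"))
for d in (pan+[0,0,.1045],pan+[0,0,.003],pan+.0655*py+[0,0,.034],pan-.0655*py+[0,0,.034]): print(proj("wrist",d,PT))
crop("top","t3",170,290,150,290,5)
crop("scene","s3",130,250,180,330,5)
```

```text
[0.4829 0.1338 0.1564] 11.0 [  25.1744   23.4032  131.946   240.5719   27.933  -120.9233] 30.192793703451407
[332.1486 286.8687]
[329.375  317.6053]
[253.8908 296.1014]
[409.2964 324.9068]
```

View pics/wr3.png

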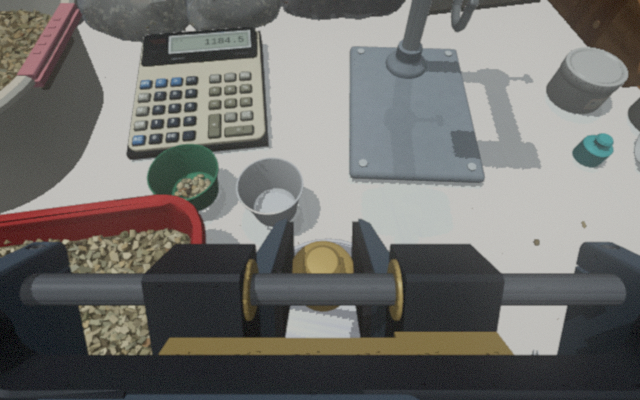

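View pics/s3.png

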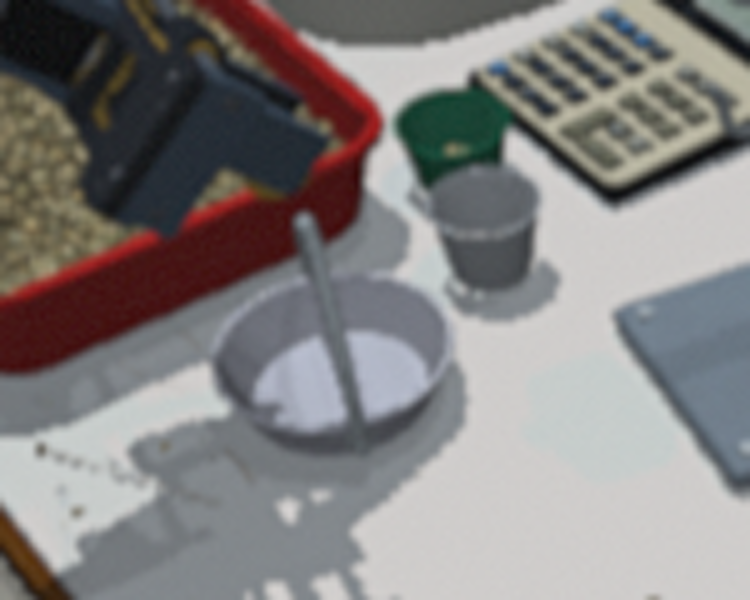

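View pics/t3.png

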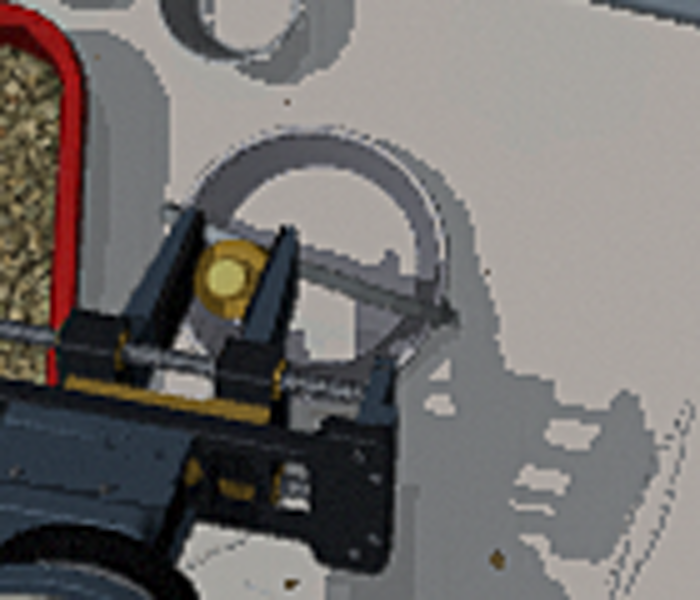

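Descending vertically would catch the handle, so I'll bring the weight in along the tool axis, slanting in under the arch from the near side.

Run:
```python
from h import *
px=np.array([.938,-.347,0]);py=np.array([.347,.938,0]);pan=np.array([.4765,.1275,0])
for az in (-10,-5,0):
  for tilt in (40,45,50):
    R=rot_fwd(az,tilt,1); g=pan-.010*px+.004*py+[0,0,.033]
    print(az,tilt,[ (lambda q: None if q is None else q.round(0).astype(int).tolist())(ctrl.ik(tcp_for(g-s*R[:,1],R),R)) for s in (0,.04,.08,.1,.12)])
```

```text
-10 40 [[23, 46, 135, 212, 41, -89], [25, 41, 137, 217, 39, -92], [29, 35, 139, 224, 35, -97], [30, 32, 139, 229, 33, -101], [32, 28, 139, 235, 32, -106]]
-10 45 [[25, 51, 138, 211, 53, -83], [28, 47, 141, 214, 51, -84], [32, 42, 142, 220, 49, -86], [35, 39, 143, 223, 47, -88], [37, 36, 143, 228, 45, -91]]
-10 50 [[27, 57, 140, 211, 64, -78], [32, 55, 143, 214, 64, -77], [36, 51, 146, 219, 63, -76], [39, 49, 147, 221, 61, -76], [42, 46, 148, 225, 59, -77]]
-5 40 [[19, 47, 137, 203, 44, -88], [22, 42, 140, 206, 41, -89], [24, 36, 141, 211, 38, -92], [26, 33, 142, 215, 35, -95], [28, 29, 142, 220, 33, -99]]
-5 45 [[21, 53, 140, 202, 57, -83], [24, 49, 144, 204, 57, -83], [28, 45, 146, 208, 54, -83], [30, 42, 147, 210, 53, -83], [32, 39, 148, 213, 50, -85]]
-5 50 [[23, 60, 143, 203, 71, -79], [27, 59, 147, 205, 73, -76], [31, 57, 151, 208, 74, -73], [34, 56, 153, 210, 74, -72], None]
0 40 [[16, 48, 139, 194, 46, -87], [18, 43, 142, 196, 45, -88], [19, 37, 144, 199, 41, -89], [21, 34, 145, 201, 38, -91], [22, 30, 145, 204, 35, -93]]
0 45 [[17, 55, 142, 194, 61, -84], [19, 52, 146, 195, 62, -83], [22, 48, 150, 197, 62, -82], [23, 46, 151, 199, 61, -82], [25, 43, 153, 200, 59, -82]]
0 50 [[19, 63, 145, 195, 77, -81], [21, 64, 151, 196, 83, -78], None, None, None]
```

Run:
```python
from h import *
px=np.array([.938,-.347,0]);py=np.array([.347,.938,0]);pan=np.array([.4765,.1275,0])
R=rot_fwd(-10,45,1); g=pan-.010*px+.004*py+[0,0,.032]; a=R[:,1]
ctrl.move_l(tcp_for(g-.1*a,R),vel=.15)
print(ctrl.move_l(tcp_for(g-.02*a,R),vel=.08,contact_N=5),ctrl.current_tool_pos()-tcp_for(g,R),ctrl.current_t())
crop("top","t4",170,290,150,290,5)
crop("scene","s4",140,240,200,320,6)
```

```text
True [-0.019   0.0031  0.0201] 12.7833
```

View pics/t4.png

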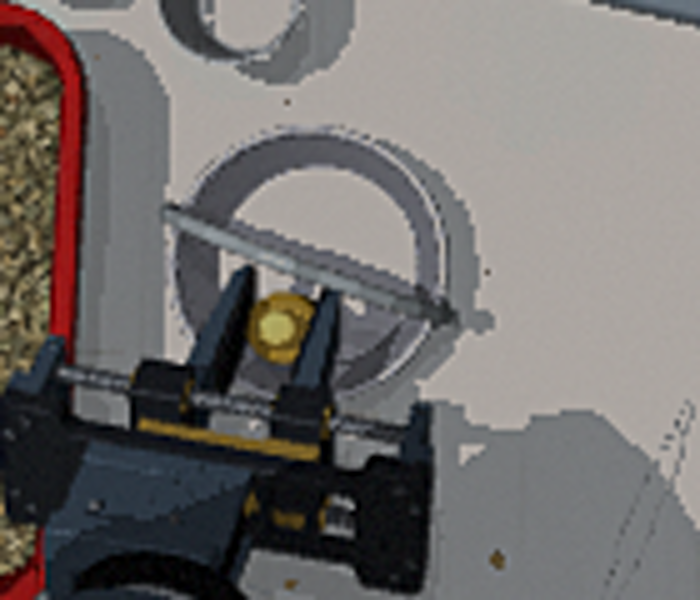

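View pics/s4.png

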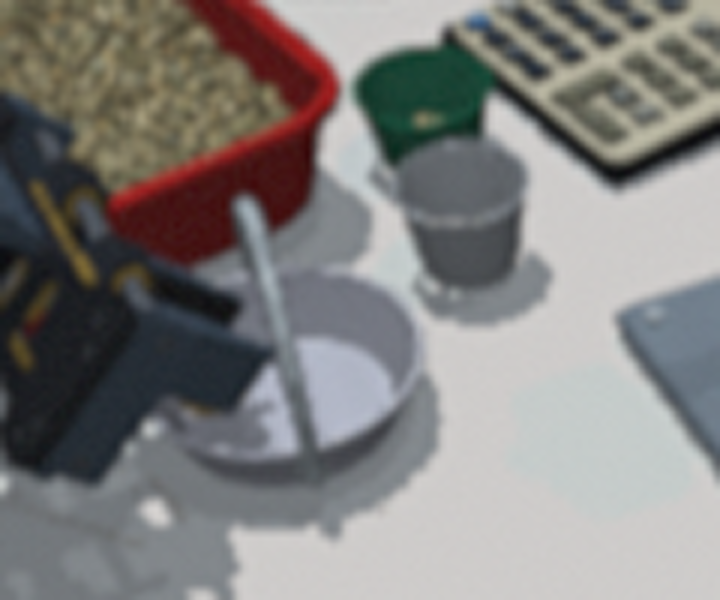

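Run:
```python
from h import *
for i in range(3): print(ctrl.current_contact_force(),ctrl.current_wrist_torque(),ctrl.current_t()); ctrl.sleep(.1)
# tray near-right corner rim & bottom: triangulate rim right edge front corner
crop("scene","s5",120,210,120,260,5)
crop("top","t5",160,300,100,200,4)
```

```text
[ 0.7392 -1.8546  8.6837] [ 0.5917  0.0829 -0.1905] 12.8833
[ 0.1938 -1.0335  6.2842] [ 0.4707  0.1041 -0.1459] 12.9833
[ 0.6994 -2.21    7.6035] [ 0.4944  0.1219 -0.1922] 13.0833
```

View pics/s5.png

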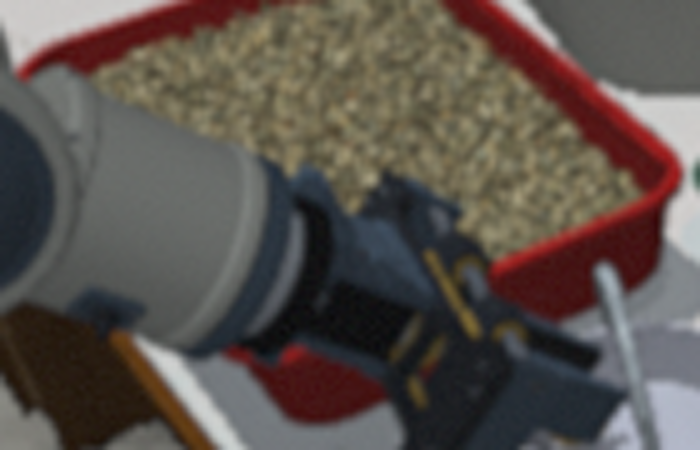

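View pics/t5.png

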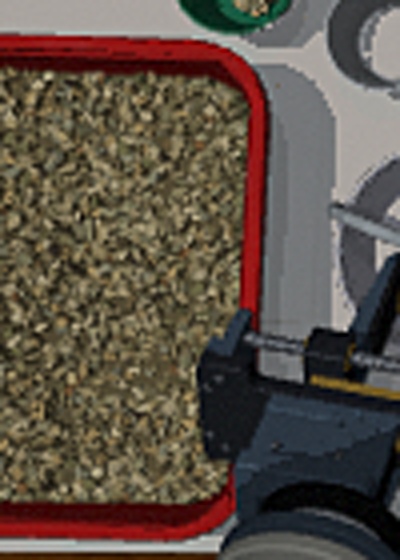

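The contact is real: a steady 7–8 N upward, with the gripper body's left end over the red tray's rim. The pan hasn't moved. I'll back off and come in from an azimuth that swings the body clear of the tray.

Run:
```python
from h import *
px=np.array([.938,-.347,0]);py=np.array([.347,.938,0]);pan=np.array([.4765,.1275,0])
print("tray edge",onz("top",166,242,.07), onz("top",166,275,.07))
R=rot_fwd(-10,45,1); g=pan-.010*px+.004*py+[0,0,.032]; a=R[:,1]
ctrl.move_l(tcp_for(g-.1*a,R),vel=.15)
print(ctrl.current_contact_force(),ctrl.current_t(),ctrl.current_q())
for az in (10,15,20,25):
  for tilt in (38,42,45):
    R=rot_fwd(az,tilt,1); g=pan-.010*px+.0*py+[0,0,.032]
    bl=[g-.06*R[:,1]-.038*np.cross(R[:,0],R[:,1])*0 -R[:,0]*.089 +s*.038*R[:,2] for s in (1,-1)]
    print(az,tilt,"body left corners",bl,[ (lambda q: None if q is None else q.round(0).astype(int).tolist())(ctrl.ik(tcp_for(g-s*R[:,1],R),R)) for s in (0,.04,.08,.1)])
```

```text
tray edge [0.4334 0.219  0.07  ] [0.3621 0.2171 0.07  ]
[ 0.4031  0.1375 -2.3884] 13.9083 [ 34.7029  39.4697 143.0794 222.9378  46.8664 -87.4714]
10 38 body left corners [array([0.4448, 0.2174, 0.1027]), array([0.3858, 0.207 , 0.0559])] [[8, 47, 140, 178, 45, -90], [7, 42, 143, 178, 43, -90], [7, 36, 145, 177, 39, -90], [7, 32, 146, 177, 36, -90]]
10 42 body left corners [array([0.4399, 0.2166, 0.102 ]), array([0.3843, 0.2067, 0.0512])] [[7, 53, 143, 178, 58, -91], [7, 50, 147, 178, 59, -91], [7, 46, 151, 177, 59, -91], [6, 43, 153, 177, 58, -91]]
10 45 body left corners [array([0.4363, 0.2159, 0.1013]), array([0.3834, 0.2066, 0.0476])] [[7, 58, 146, 178, 69, -91], [7, 58, 151, 178, 74, -92], None, None]
15 38 body left corners [array([0.4373, 0.2151, 0.1027]), array([0.3795, 0.1996, 0.0559])] [[4, 47, 140, 170, 45, -92], [3, 42, 143, 169, 43, -92], [1, 36, 146, 167, 40, -91], [1, 32, 146, 165, 37, -90]]
15 42 body left corners [array([0.4326, 0.2139, 0.102 ]), array([0.378 , 0.1992, 0.0512])] [[3, 53, 143, 171, 58, -94], [2, 50, 148, 170, 60, -95], [0, 47, 152, 168, 60, -96], None]

[... 602 characters left out ...]
1013]), array([0.3716, 0.1909, 0.0476])] [[-2, 58, 146, 163, 68, -100], [-5, 58, 151, 162, 72, -103], None, None]
25 38 body left corners [array([0.4232, 0.2087, 0.1027]), array([0.3689, 0.1834, 0.0559])] [[-3, 47, 139, 155, 43, -94], [-6, 42, 142, 151, 41, -93], [-9, 35, 144, 146, 38, -90], [-11, 32, 145, 142, 35, -87]]
25 42 body left corners [array([0.4187, 0.2066, 0.102 ]), array([0.3675, 0.1827, 0.0512])] [[-5, 52, 142, 156, 55, -99], [-8, 49, 146, 153, 55, -100], [-12, 44, 150, 150, 54, -101], [-15, 42, 151, 148, 53, -100]]
25 45 body left corners [array([0.4154, 0.2051, 0.1013]), array([0.3667, 0.1823, 0.0476])] [[-6, 57, 145, 156, 65, -103], [-10, 56, 150, 154, 67, -106], None, None]
```

Run:
```python
from h import *
px=np.array([.938,-.347,0]);py=np.array([.347,.938,0]);pan=np.array([.4765,.1275,0])
R=rot_fwd(15,42,1); g=pan-.012*px+[0,0,.032]; a=R[:,1]; h=np.array([np.cos(np.radians(15)),np.sin(np.radians(15)),0])
hov=g-.06*h+[0,0,.12]
print(ctrl.ik(tcp_for(hov,R),R), ctrl.ik(tcp_for(g-.08*a,R),R))
R0=rot_fwd(-10,45,1); p=ctrl.current_tool_pos()
ctrl.move_l(np.array(p)+[0,-.02,.07],vel=.15)
ctrl.goto(tcp_for(hov,R),R); print(ctrl.current_t(),ctrl.current_tool_pos(),ctrl.current_grip_width()*91)
ctrl.move_l(tcp_for(g-.078*a,R),vel=.15); print(ctrl.current_contact_force())
r=ctrl.move_l(tcp_for(g-.02*a,R),vel=.08,contact_N=5);print(r,ctrl.current_t(),ctrl.current_contact_force(),ctrl.current_tool_pos()-tcp_for(g,R))
crop("top","t6",170,290,150,290,5)
crop("scene","s6",140,240,200,320,6)
```

```text
[ -0.3741  25.0341 146.683  161.5391  34.0715 -86.0908] [  0.1229  47.2006 152.376  168.6815  61.0858 -95.64  ]
15.8 [0.4196 0.1196 0.1374] 29.815269475730634
[ 0.4892  0.2265 -1.856 ]
False 17.3583 [ 0.4267  0.2163 -1.8867] [-0.0134 -0.0035  0.0149]
```

View pics/t6.png

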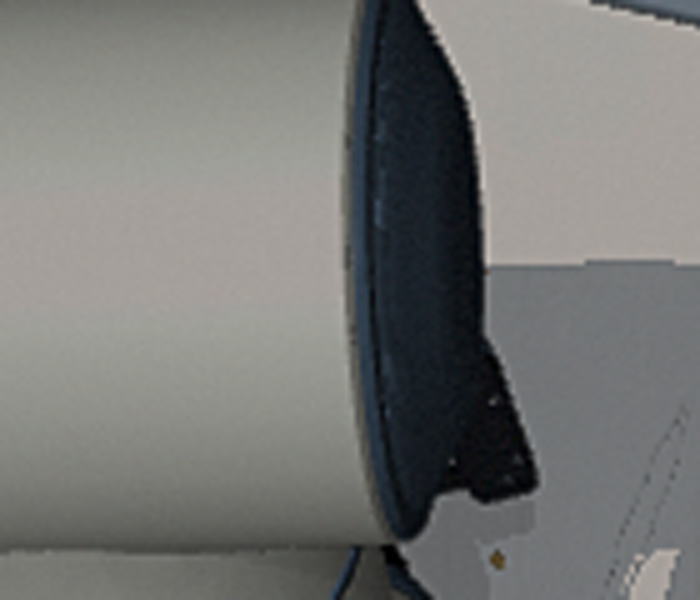

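View pics/s6.png

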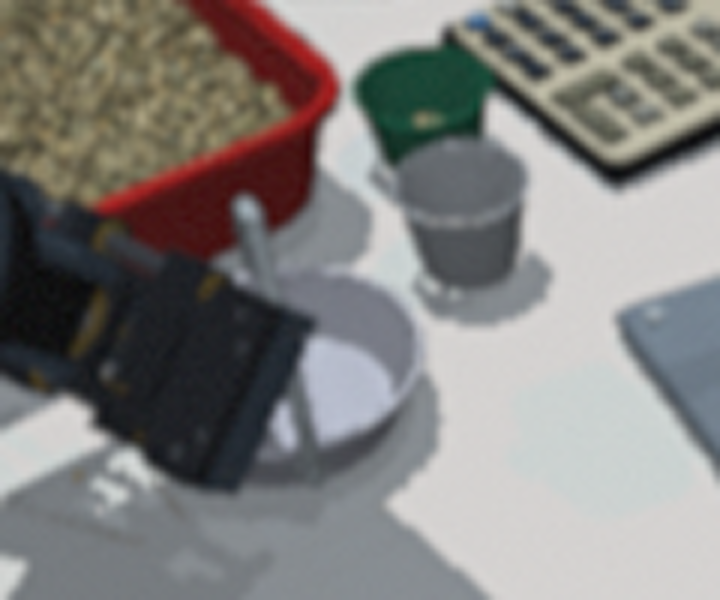

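Run:
```python
from h import *
px=np.array([.938,-.347,0]);py=np.array([.347,.938,0]);pan=np.array([.4765,.1275,0])
R=rot_fwd(15,42,1); g=pan-.012*px+[0,0,.034]; a=R[:,1]
r=ctrl.move_l(tcp_for(g,R),vel=.04,contact_N=4);print(r,ctrl.current_t(),ctrl.current_contact_force(),ctrl.current_tool_pos()-tcp_for(g,R))
if not r:
    r=ctrl.move_l(tcp_for(g-[0,0,.005],R),vel=.015,contact_N=2.5);print(r,ctrl.current_t(),ctrl.current_contact_force(),ctrl.current_tool_pos()-tcp_for(g,R))
crop("scene","s7",140,240,200,320,6)
cv2.imwrite("pics/wr7.png",ctrl.read_camera("wrist"))
```

```text
False 18.075 [-0.2503 -0.2696 -1.8198] [-0.0001  0.0001 -0.0001]
True 18.3167 [-1.9698 -0.5557  6.8569] [-0.0004 -0.     -0.0016]
```

View pics/s7.png

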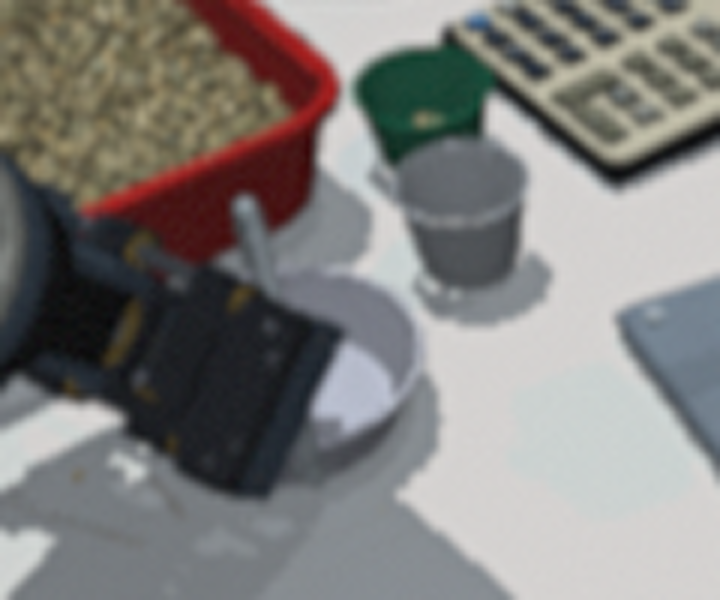

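View pics/wr7.png

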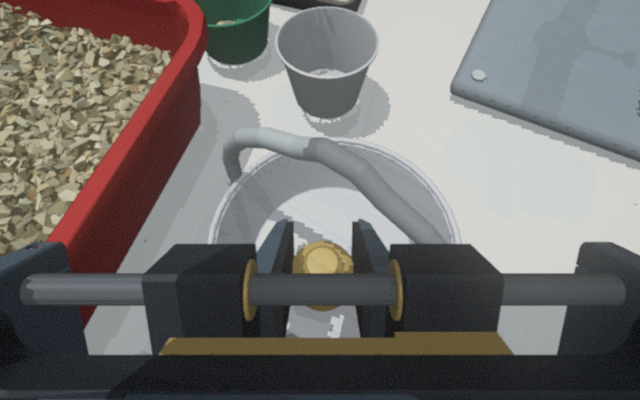

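Contact came at the expected height: floor at 3 mm with the grasp 29 mm up. The wrist view shows the weight at (322,262) inside the pan and the handle clear. Releasing a little and backing out along the tool axis.

Run:
```python
from h import *
R=rot_fwd(15,42,1); a=R[:,1]
ctrl.command_gripper(0.43); print(ctrl.current_grip_width()*91, ctrl.current_contact_force())
ctrl.sleep(.35)
p=np.array(ctrl.current_tool_pos())
r=ctrl.move_l(p-.078*a,vel=.1,contact_N=5);print(r,ctrl.current_t(),ctrl.current_contact_force())
p=np.array(ctrl.current_tool_pos())
ctrl.move_l(p+[-.02,-.03,.10],vel=.2)
print(ctrl.current_q(),ctrl.current_t())
j=ctrl.current_q(); 
crop("scene","s8",140,240,200,320,6)
crop("top","t8",150,270,150,270,5)
```

```text
38.79441487161099 [0.0315 0.421  0.2094]
False 20.0667 [0.2276 0.083  0.1631]
[ -9.4758  12.9745 144.5029 135.0259  23.0758 -66.1107] 21.3
```

View pics/s8.png

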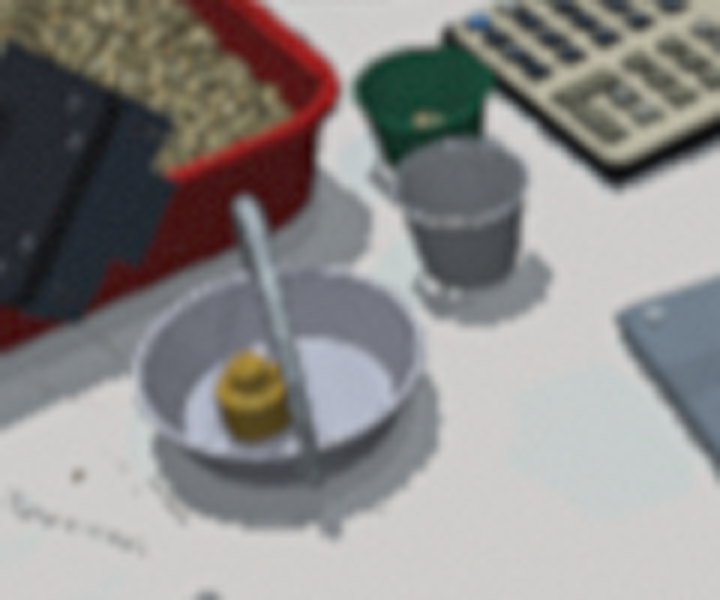

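View pics/t8.png

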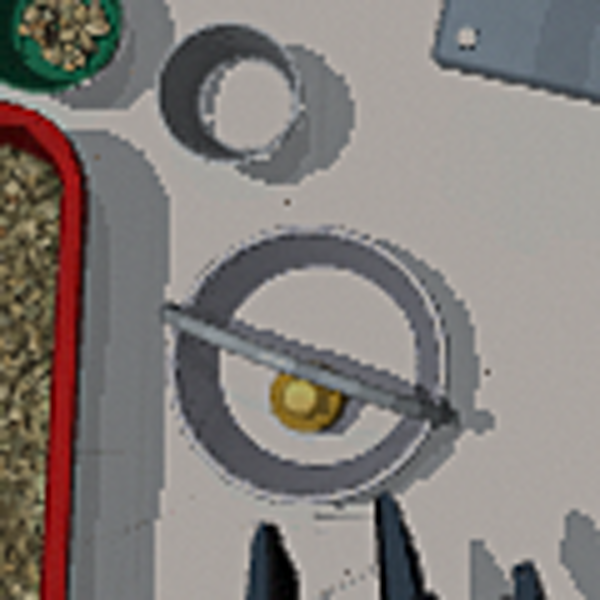

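The weight stands upright in the pan at crop px (305,398), and the pan hasn't moved. Next I'll measure the hook from close up with the wrist camera.

Run:
```python
from h import *
for tilt in (45,55,65,75):
  for az in (-30,-12,5):
    for P in ([.48,.02,.22],[.52,.02,.22],[.5,-.03,.2],[.5,.08,.2]):
      R=rot_fwd(az,tilt,0); q=ctrl.ik(P,R)
      if q is None: continue
      T=np.eye(4);T[:3,:3]=R;T[:3,3]=P;p=ctrl.camera_params("wrist")
      print(tilt,az,P,q.round(0).astype(int).tolist(),proj("wrist",np.array([.6505,-.008,.167]),(p,T@p["T_tool_cam"])).round(),(T@p["T_tool_cam"])[:3,3])
```

```text
45 -12 [0.48, 0.02, 0.22] [3, 9, 133, 240, 12, 42] [329. 263.] [0.3108 0.0571 0.288 ]
45 -12 [0.52, 0.02, 0.22] [3, 12, 128, 247, 11, 34] [321. 249.] [0.3508 0.0571 0.288 ]
45 -12 [0.5, -0.03, 0.2] [-9, 14, 134, 191, 12, 81] [378. 273.] [0.3308 0.0071 0.268 ]
45 5 [0.48, 0.02, 0.22] [-15, 8, 135, 113, 15, 142] [280. 261.] [0.3074 0.006  0.288 ]
45 5 [0.52, 0.02, 0.22] [-13, 11, 130, 109, 13, 147] [279. 247.] [0.3474 0.006  0.288 ]
45 5 [0.5, -0.03, 0.2] [-25, 14, 134, 111, 22, 136] [330. 276.] [ 0.3274 -0.044   0.268 ]
45 5 [0.5, 0.08, 0.2] [0, 14, 133, 163, 13, 103] [214. 272.] [0.3274 0.066  0.268 ]
55 -30 [0.5, -0.03, 0.2] [12, 24, 135, 237, 41, 68] [427. 240.] [0.3426 0.0621 0.2368]
55 -12 [0.48, 0.02, 0.22] [6, 18, 142, 205, 37, 80] [329. 232.] [0.3018 0.059  0.2568]
55 -12 [0.52, 0.02, 0.22] [5, 19, 137, 206, 32, 77] [321. 222.] [0.3418 0.059  0.2568]
55 -12 [0.5, -0.03, 0.2] [-8, 24, 143, 185, 42, 89] [377. 245.] [0.3218 0.009  0.2368]
55 -12 [0.5, 0.08, 0.2] [19, 23, 137, 222, 40, 74] [267. 250.] [0.3218 0.119  0.2368]
55 5 [0.48, 0.02, 0.22] [-20, 18, 145, 148, 40, 101] [280
[... 466 characters left out ...]
6]
65 -30 [0.5, -0.03, 0.2] [17, 36, 141, 228, 63, 88] [427. 215.] [0.3395 0.0639 0.2046]
65 -12 [0.52, 0.02, 0.22] [7, 33, 146, 199, 64, 90] [321. 196.] [0.3383 0.0597 0.2246]
65 -12 [0.5, 0.08, 0.2] [23, 38, 145, 215, 67, 92] [268. 221.] [0.3183 0.1197 0.2046]
65 5 [0.52, 0.02, 0.22] [-19, 36, 150, 157, 71, 87] [279. 195.] [0.3346 0.0049 0.2246]
75 -30 [0.48, 0.02, 0.22] [33, 45, 142, 241, 78, 96] [382. 172.] [0.3212 0.1129 0.1923]
75 -30 [0.52, 0.02, 0.22] [29, 42, 137, 239, 75, 90] [367. 169.] [0.3612 0.1129 0.1923]
75 -30 [0.5, -0.03, 0.2] [21, 53, 146, 228, 87, 104] [429. 191.] [0.3412 0.0629 0.1723]
75 -12 [0.5, 0.08, 0.2] [27, 59, 151, 218, 99, 108] [267. 192.] [0.3203 0.1193 0.1723]
```

Run:
```python
from h import *
R=rot_fwd(-12,65,0)
ctrl.goto([.52,.02,.22],R); print(ctrl.current_t(),ctrl.current_tool_pos())
PT=campose("wrist"); np.savez("w9.npz",T=PT[1])
im=ctrl.read_camera("wrist"); cv2.imwrite("pics/wr9full.png",im)
crop("","wr9",90,260,230,430,4,im)
u=np.radians(-12.4);X=np.array([np.cos(u),np.sin(u),0]);Z=np.array([0,0,1.]);H=np.array([.6505,-.008,0])
for n,(x,z) in dict(seat=(0,.167),bottom=(0,.1595),tip=(-17,.192),shank=(15,.2),guide=(0,.234),case=(0,.298)).items():
    print(n,(proj("wrist",H+X*x*.001+Z*z,PT)-[230,90])*4)
```

```text
23.8083 [0.52 0.02 0.22]
seat [372.3054 426.3554]
bottom [372.316  394.9666]
tip [372.9776 524.8929]
shank [371.69   572.2329]
guide [372.2069 718.0638]
case [ 372.1058 1017.1675]
```

View pics/wr9.png

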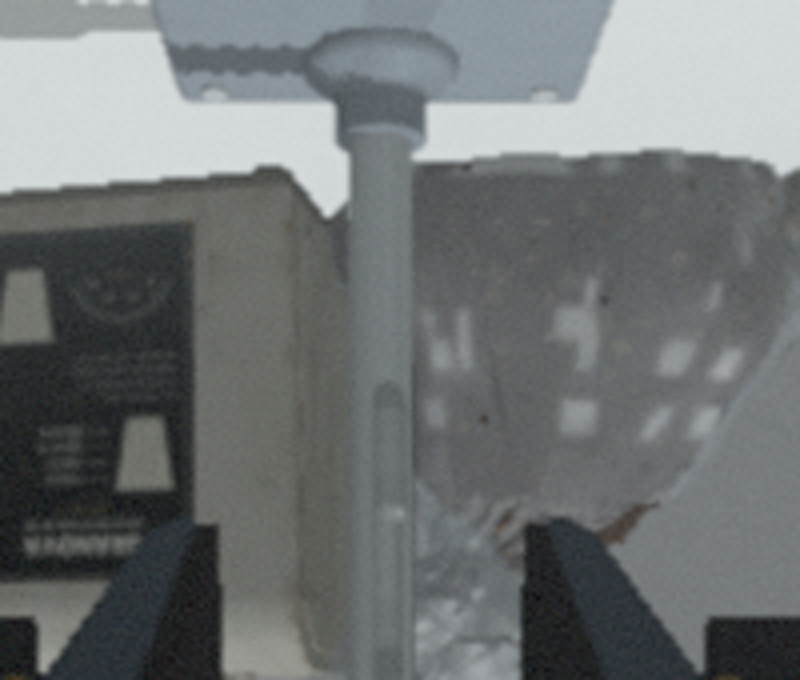

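Run:
```python
from h import *
s=cv2.imread("pics/scene0.png");t=cv2.imread("pics/top0.png")
crop("","s10",110,170,310,350,10,s)
crop("","t10",110,165,225,305,10,t)
PT=(ctrl.camera_params("wrist"),np.load("w9.npz")["T"])
u=np.radians(-12.4);X=np.array([np.cos(u),np.sin(u),0]);Y=np.array([-np.sin(u),np.cos(u),0]);Z=np.array([0,0,1.]);H=np.array([.6505,-.008,0])
for dy in (0,.002,.004):
  for dx in (0,-.004):
    h=H+dy*Y+dx*X
    P=lambda x,z:h+X*x*.001+Z*z
    print(dx,dy,"col@",(proj("wrist",P(119,.1),PT)-[230,90])*4,"bot",(proj("wrist",P(0,.156),PT)-[230,90])*4,"scene bot,tip,shank",[((proj("scene",P(*a))-[310,110])*10).round() for a in ((0,.156),(0,.1595),(-17,.192),(-17,.17),(15,.2),(15,.175))],"top tip",((proj("top",P(-17,.192))-[225,110])*10).round())
```

```text
0 0 col@ [369.0448 289.3627] bot [372.3209 380.4022] scene bot,tip,shank [array([203., 474.]), array([203., 462.]), array([137., 367.]), array([138., 445.]), array([259., 300.]), array([258., 390.])] top tip [412. 322.]
-0.004 0 col@ [369.129  285.9708] bot [372.4784 376.7896] scene bot,tip,shank [array([188., 479.]), array([188., 467.]), array([121., 371.]), array([123., 450.]), array([243., 305.]), array([243., 395.])] top tip [407. 342.]
0 0.002 col@ [375.1575 289.3788] bot [380.8098 380.4206] scene bot,tip,shank [array([199., 470.]), array([199., 458.]), array([133., 362.]), array([135., 441.]), array([255., 296.]), array([254., 386.])] top tip [402. 320.]
-0.004 0.002 col@ [375.2954 285.987 ] bot [381.0712 376.8084] scene bot,tip,shank [array([184., 475.]), array([184., 463.]), array([117., 367.]), array([119., 446.]), array([239., 301.]), array([239., 391.])] top tip [398. 339.]
0 0.004 col@ [381.2698 289.3948] bot [389.298 380.439] scene bot,tip,shank [array([195., 466.]), array([195., 454.]), array([129., 358.]), array([131., 437.]), array([250., 292.]), array([250., 382.])] top tip [392. 318.]
-0.004 0.004 col@ [381.4614 286.0033] bot [389.6632 376.8271] scene bot,tip,shank [array([180., 470.]), array([180., 458.]), array([113., 363.]), array([116., 442.]), array([235., 297.]), array([235., 387.])] top tip [388. 337.]
```

View pics/s10.png

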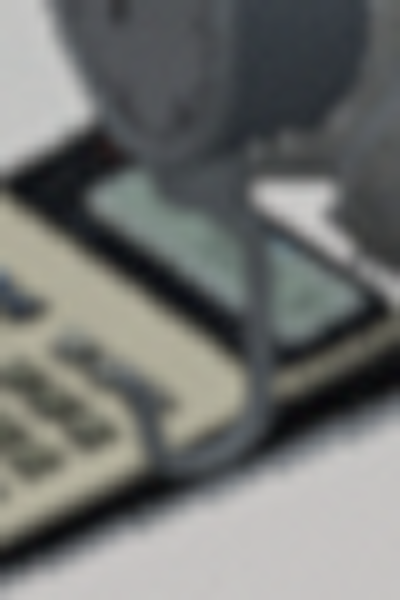

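View pics/t10.png

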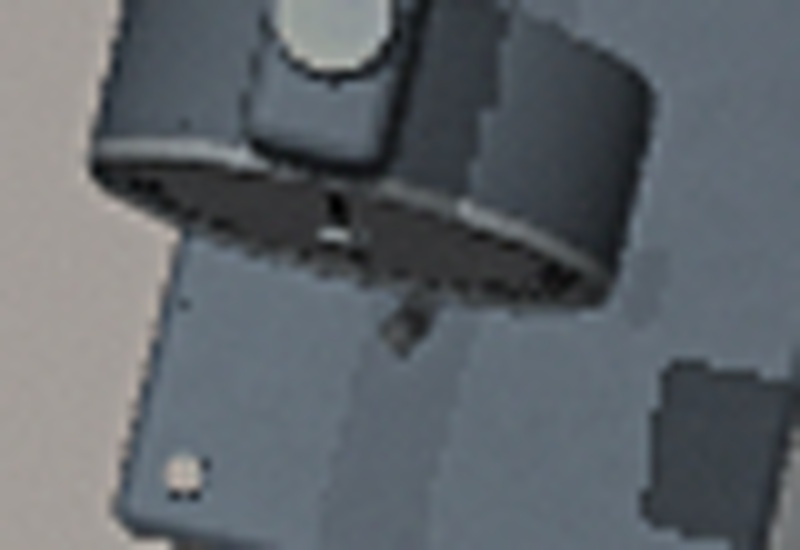

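The hook matches across views. The scene shank at crop (259,300) and base at (203,473), the top-view tip at (403,330) and the wrist-view bottom at (388,383) all put it at about (0.653, −0.005). Next I'll hover over the left straight piece of the handle.

```bash
cat >> h.py <<'E'
def pose_hold(crown,yaw,tilt=45.,along=0.040,drop=0.0195):
    """grasp pose (TCP,R) on +y' side for a pan with crown at 'crown' and y' axis azimuth yaw"""
    a=np.radians(yaw);yy=np.array([np.cos(a),np.sin(a),0])
    R=rot_fwd(yaw+180,tilt,False); g=np.array(crown)+along*yy-[0,0,drop]
    return tcp_for(g,R),R
E
python3 - <<'E'
from h import *
pan=np.array([.4765,.1275,0])
p,R=pose_hold(pan+[0,0,.1045],69.7)
hv=p-.09*R[:,1]; q=np.array(ctrl.ik(hv,R)); print(q,ctrl.ik(p,R))
c=np.array(ctrl.current_q()); c[0]=62; ctrl.movej(c)
ctrl.command_gripper(0.5)
q2=q.copy();q2[0]=62; ctrl.movej(q2); ctrl.movej(q); print(ctrl.current_t(),ctrl.current_tool_pos()-hv)
PT=campose("wrist");np.savez("w11.npz",T=PT[1])
im=ctrl.read_camera("wrist");cv2.imwrite("pics/wr11.png",im)
py=np.array([np.cos(np.radians(69.7)),np.sin(np.radians(69.7)),0])
for y,z in ((0,.1045),(.04,.085),(.0655,.034),(-.04,.085),(-.0655,.034)): print(proj("wrist",pan+y*py+[0,0,z],PT))
E
```

```text
[ 32.2846  48.0316  67.3168 -26.036  101.8191  55.8761] [ 29.0699  49.2114  77.7984 -27.4162  90.1653  58.6687]
30.4083 [-0.0007  0.0012 -0.    ]
[322.6736 255.3665]
[322.8279 210.6109]
[322.9623 133.4919]
[322.5839 250.7473]
[322.5725 214.5261]
```

View pics/wr11.png

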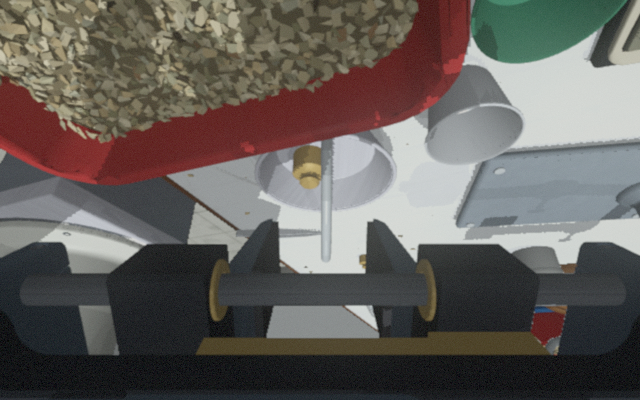

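Run:
```python
from h import *
im=cv2.imread("pics/wr11.png"); crop("","wr11c",120,270,285,370,4,im)
```

```text
(no output)
```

View pics/wr11c.png

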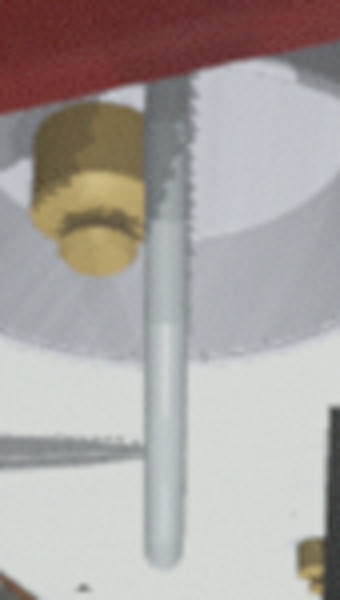

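Run:
```python
from h import *
from scipy.optimize import least_squares
PT=(ctrl.camera_params("wrist"),np.load("w11.npz")["T"])
pan=np.array([.4765,.1275,0]);px=np.array([.938,-.347,0])
obs=[(0,.1045,325.8),(.04,.085,326.4),(.062,.046,327.0)]
def f(v):
    a=np.radians(v[1]);py=np.array([np.cos(a),np.sin(a),0])
    return [proj("wrist",pan+v[0]*px+y*py+[0,0,z],PT)[0]-u for y,z,u in obs]
s=least_squares(f,[0,69.7],x_scale=[.001,1]);v=s.x;print(v,s.fun)
pan2=pan+v[0]*px
yaw=(v[1]+69.7)/2; print(pan2,yaw)
p,R=pose_hold(pan2+[0,0,.1045],yaw)
ctrl.goto(p-.07*R[:,1],R)
print(ctrl.move_l(p,vel=.1,contact_N=6),ctrl.current_tool_pos()-p,ctrl.current_t(),ctrl.current_contact_force())
cv2.imwrite("pics/wr12.png",ctrl.read_camera("wrist"))
crop("top","t12",150,270,150,270,5); crop("scene","s12",130,240,200,320,5)
np.savez("pan.npz",pan=pan2,yaw=yaw)
```

```text
[ 0.0025 69.3031] [-0.0666  0.1707 -0.1102]
[0.4788 0.1266 0.    ] 69.50152825519649
False [0.0004 0.0005 0.0004] 31.5583 [0.4681 1.1258 0.1796]
```

View pics/wr12.png

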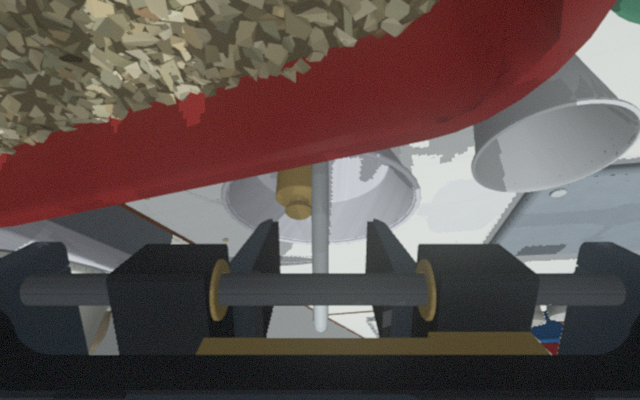

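View pics/s12.png

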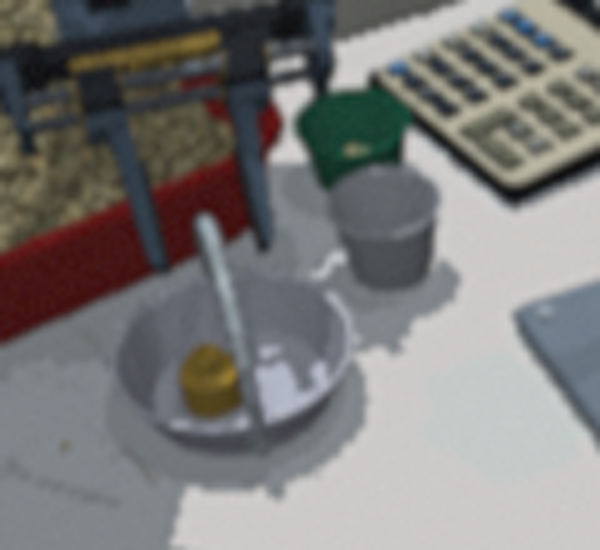

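View pics/t12.png

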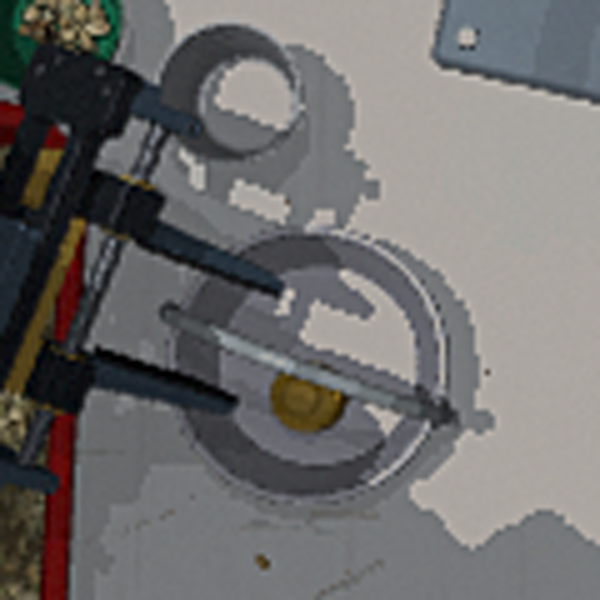

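The bar at wrist column 320 is centred between the fingers. Gripping, then a small test lift.

Run:
```python
from h import *
ctrl.command_gripper(0.0); print(ctrl.current_grip_width()*91,ctrl.current_contact_force())
f0=ctrl.current_contact_force();p=np.array(ctrl.current_tool_pos())
ctrl.move_l(p+[0,0,.03],vel=.06); print(ctrl.current_t(),ctrl.current_contact_force()-f0,ctrl.current_grip_width()*91)
crop("top","t13",150,270,150,270,5); crop("scene","s13",130,240,200,320,5)
```

```text
6.974622637576451 [-1.2624  0.2921 -0.3778]
33.0333 [ 1.1914 -0.3095 -3.3172] 7.229341887515908
```

View pics/s13.png

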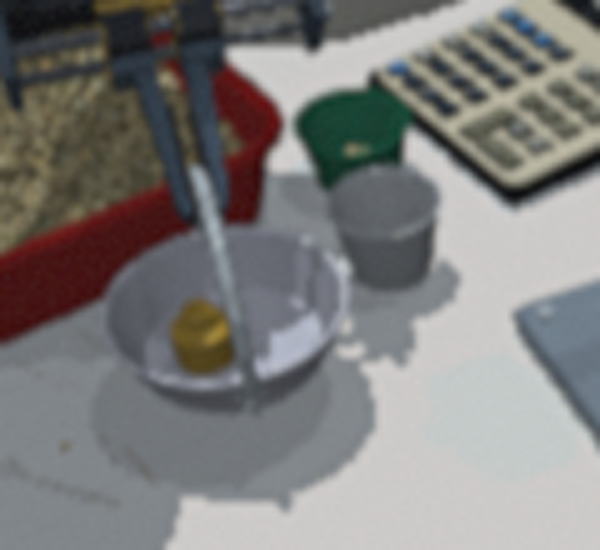

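View pics/t13.png

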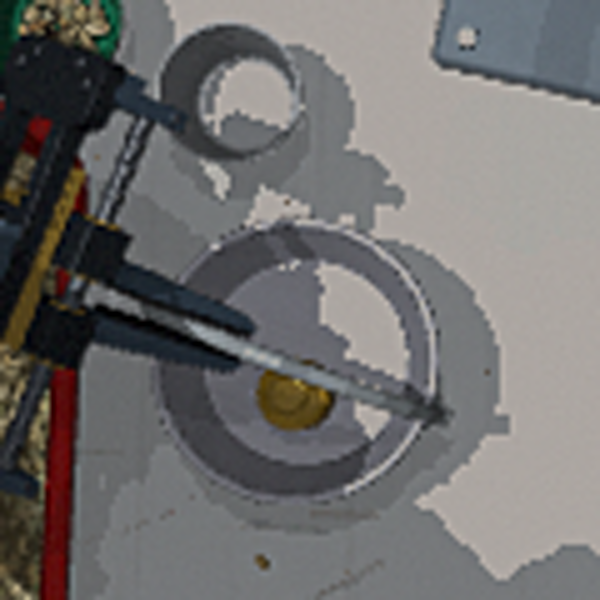

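```bash
cat >> h.py <<'E'
U=np.radians(-12.4);X=np.array([np.cos(U),np.sin(U),0]);Y=np.array([-np.sin(U),np.cos(U),0]);Z=np.array([0,0,1.])
HK=np.array([.6526,-.0054,.167])
E
python3 - <<'E'
from h import *
p=np.array(ctrl.current_tool_pos())
ctrl.move_l(p+[0,0,.075],vel=.12)
p,R=pose_hold(HK-.05*X+.042*Z,77.6)
print(ctrl.ik(p,R))
ctrl.move_l(p,vel=.12,ori=R); ctrl.sleep(.2)
print(ctrl.current_t(),ctrl.current_contact_force(),ctrl.current_tool_pos()-p)
s=ctrl.read_camera("scene");t=ctrl.read_camera("top")
crop("","s14",90,220,270,400,5,s);crop("","t14",90,230,180,320,5,t)
C=HK-.05*X+.042*Z
print("crown pred: scene",(proj("scene",C)-[270,90])*5,"top",(proj("top",C)-[180,90])*5)
E
```

```text
[ 17.7516  43.5895  70.2916 -37.7262  92.2065  37.6969]
35.6833 [ 1.5443  0.1717 -2.8793] [-0.0001  0.0003  0.    ]
crown pred: scene [202.741 267.285] top [401.7692 329.9887]
```

View pics/s14.png

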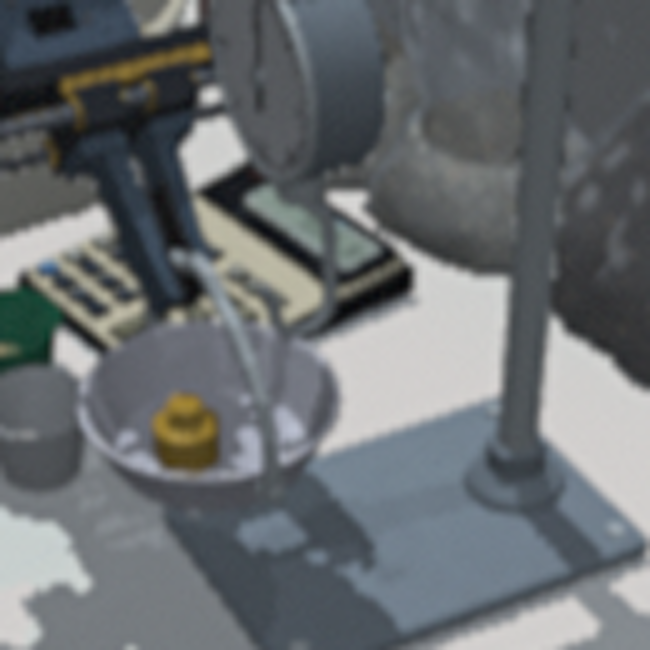

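View pics/t14.png

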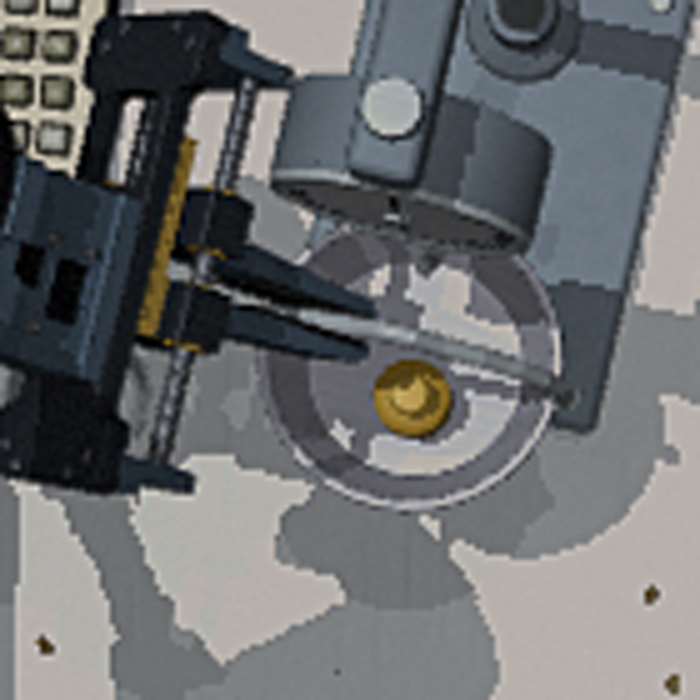

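Run:
```python
from h import *
C=HK-.05*X+.042*Z
s=ctrl.read_camera("scene");t=ctrl.read_camera("top")
crop("","s15",130,195,298,342,12,s);crop("","t15",140,185,225,300,10,t)
pr=lambda n,P,o,k:((proj(n,P)-o)*k).round(0)
for y,z in ((0,0),(.0065,0),(-.0065,0),(-.017,-.007),(-.04,-.0195),(-.0655,-.0705)):
    print(y,pr("scene",C+y*Y+z*Z,[298,130],12),pr("top",C+y*Y+z*Z,[225,140],10))
print("rim c top t14",pr("top",C-.0725*Z,[180,90],5),"rim L/R",[pr("top",C-.0725*Z+d*.062*Y,[180,90],5) for d in (1,-1)],[pr("scene",C-.0725*Z+d*.062*Y,[270,90],5) for d in (1,-1)])
print("tip scene",pr("scene",HK-.017*X+.025*Z,[298,130],12),"top",pr("top",HK-.017*X+.025*Z,[225,140],10))
```

```text
0 [151. 161.] [354. 160.]
0.0065 [136. 145.] [321. 152.]
-0.0065 [166. 178.] [386. 167.]
-0.017 [192. 237.] [441. 185.]
-0.04 [249. 355.] [559. 220.]
-0.0655 [317. 645.] [689. 281.]
rim c top t14 [416. 356.] rim L/R [array([271., 322.]), array([561., 389.])] [array([154., 330.]), array([268., 468.])]
tip scene [308. 190.] top [399.  11.]
```

View pics/s15.png

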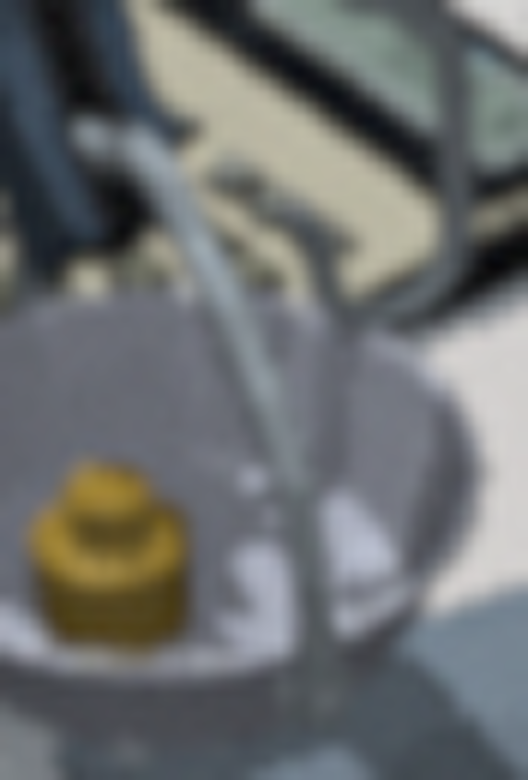

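View pics/t15.png

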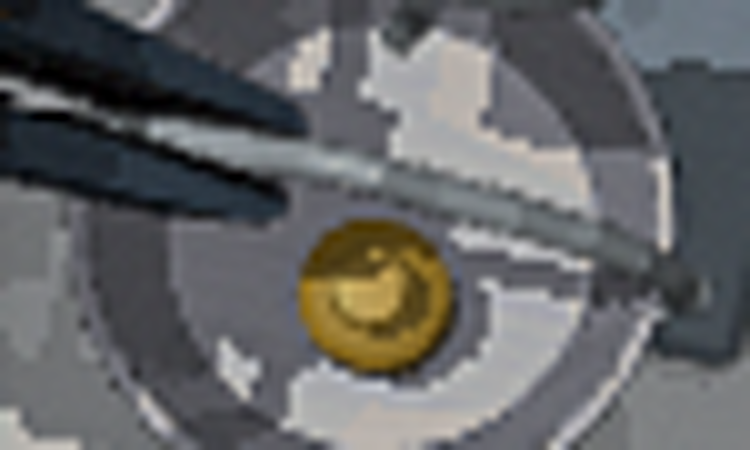

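The crown lines up: the bar's right foot is at top crop (690,285) against a predicted (689,281), and the tip is at (405,25). Inserting over the tip.

Run:
```python
from h import *
np.savez("hook.npz",H=HK-.0005*Y+.001*X)
H=np.load("hook.npz")["H"]
p,R=pose_hold(H-.045*X+.039*Z,77.6); ctrl.move_l(p,vel=.06,ori=R)
p,R=pose_hold(H-.002*X+.039*Z,77.6)
print(ctrl.move_l(p,vel=.06,ori=R,contact_N=6),ctrl.current_tool_pos()-p,ctrl.current_t(),ctrl.current_contact_force())
s=ctrl.read_camera("scene");t=ctrl.read_camera("top")
crop("","s16",110,190,300,360,10,s);crop("","t16",90,200,200,310,6,t)
```

```text
False [-0.0003  0.     -0.0001] 37.0083 [ 0.3781 -0.4564 -3.118 ]
```

View pics/s16.png

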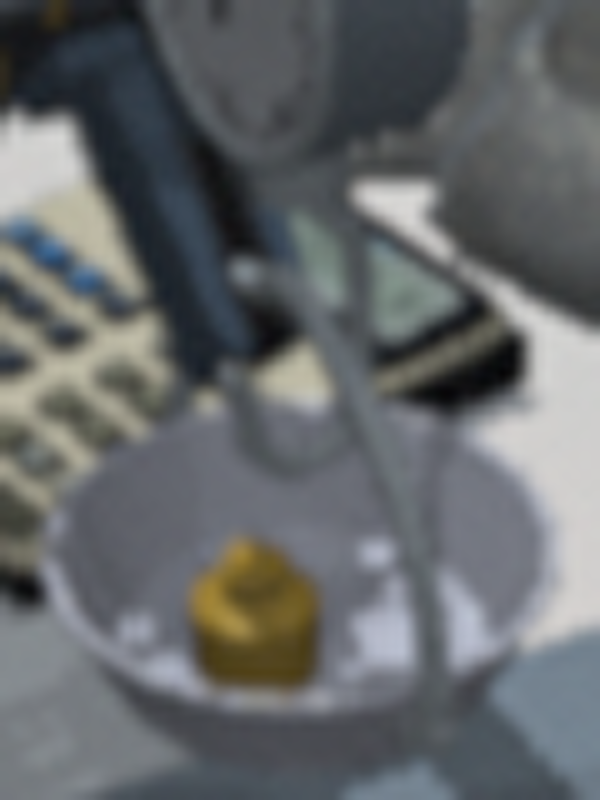

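View pics/t16.png

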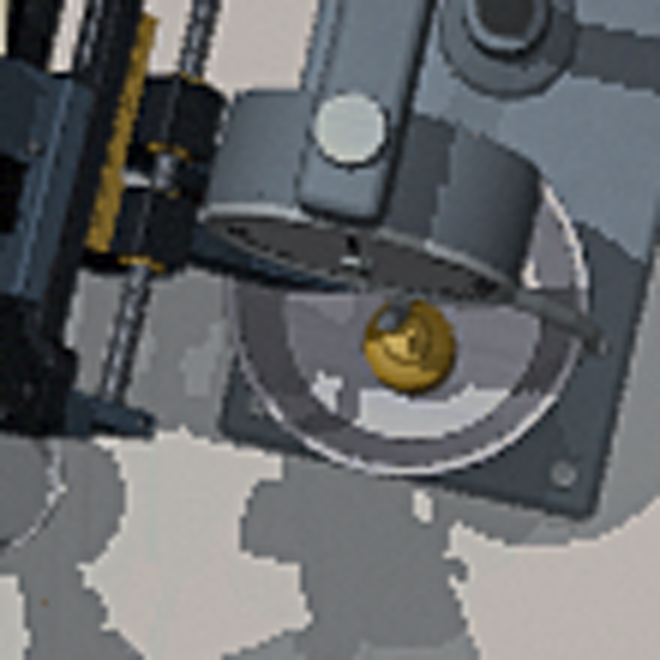

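Run:
```python
from h import *
H=np.load("hook.npz")["H"]
for z in (.012,.004,0.,-.004,-.007,-.009,-.010):
    p,R=pose_hold(H-.001*X+z*Z,77.6)
    c=ctrl.move_l(p,vel=.05 if z>.01 else .03,ori=R,contact_N=8)
    ctrl.sleep(.1); print(z,c,ctrl.current_contact_force(),ctrl.current_wrist_torque(),ctrl.current_t())
    if c: break
s=ctrl.read_camera("scene");t=ctrl.read_camera("top")
crop("","s17",110,190,300,360,10,s);crop("","t17",90,200,200,310,6,t)
```

```text
0.012 False [ 0.4871  0.7201 -2.1153] [ 0.8805 -0.1735  0.014 ] 37.9
0.004 False [ 0.2346 -0.8892 -3.6977] [ 0.852  -0.1968 -0.0255] 38.4167
0.0 False [-0.9865 -1.427  -2.4871] [ 0.8227 -0.1659 -0.0264] 38.8
-0.004 False [-0.6465  0.3525 -1.6086] [ 0.589  -0.0555 -0.0494] 39.1833
-0.007 False [ 0.1368  0.4078 -1.1853] [ 0.4011 -0.0481 -0.0864] 39.5333
-0.009 False [-0.4366  0.7058  0.1383] [ 0.2282 -0.0366 -0.0871] 39.8833
-0.01 False [-0.0492 -1.1815  0.5395] [ 0.1583  0.0051 -0.0174] 40.2333
```

View pics/s17.png

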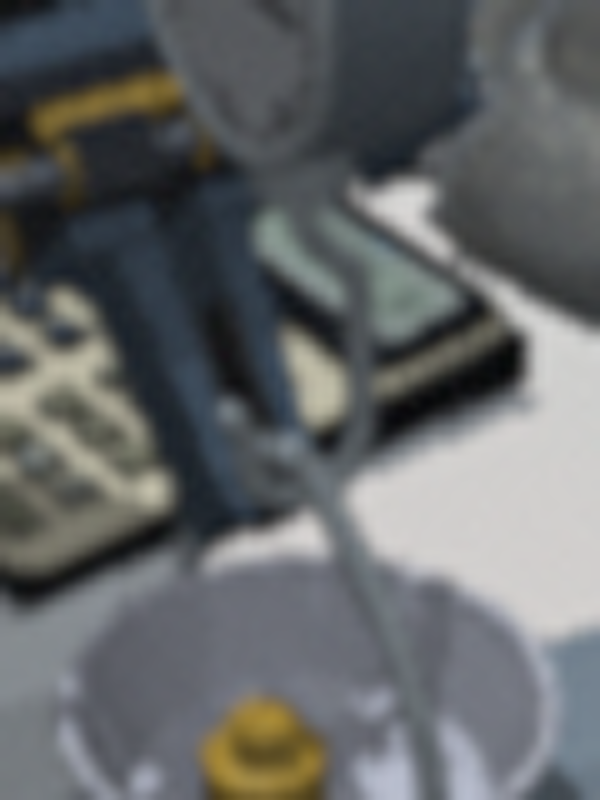

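View pics/t17.png

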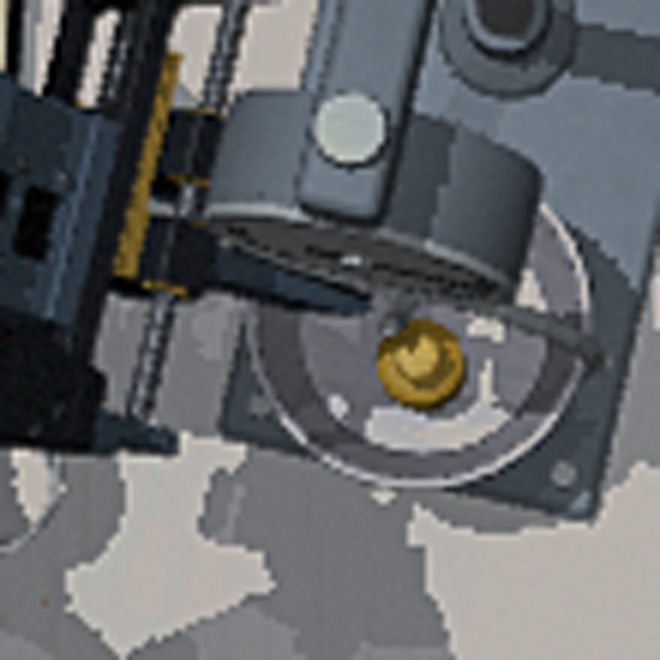

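The bar lies in the hook (px ~(275,470)), the needle has turned, and the wrist force has fallen to about 0. Releasing and backing out along the tool axis.

Run:
```python
from h import *
ctrl.command_gripper(0.45); print(ctrl.current_grip_width()*91,ctrl.current_contact_force(),ctrl.current_t())
ctrl.sleep(1.0)
im=ctrl.read_camera("wrist");cv2.imwrite("pics/wr18.png",im)
s=ctrl.read_camera("scene"); crop("","s18",100,210,280,380,6,s)
```

```text
40.94010436829118 [ 0.8401 -0.1746  1.3308] 41.0167
```

View pics/wr18.png

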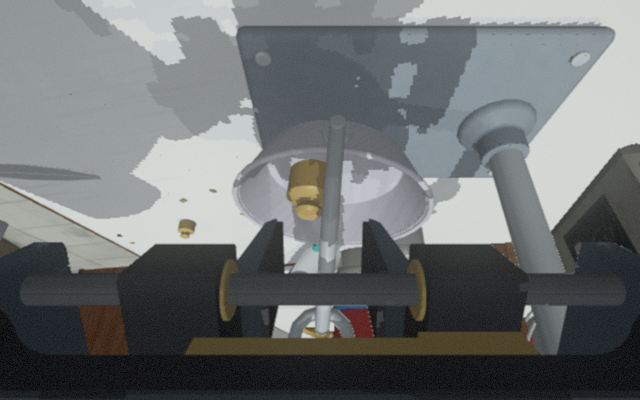

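View pics/s18.png

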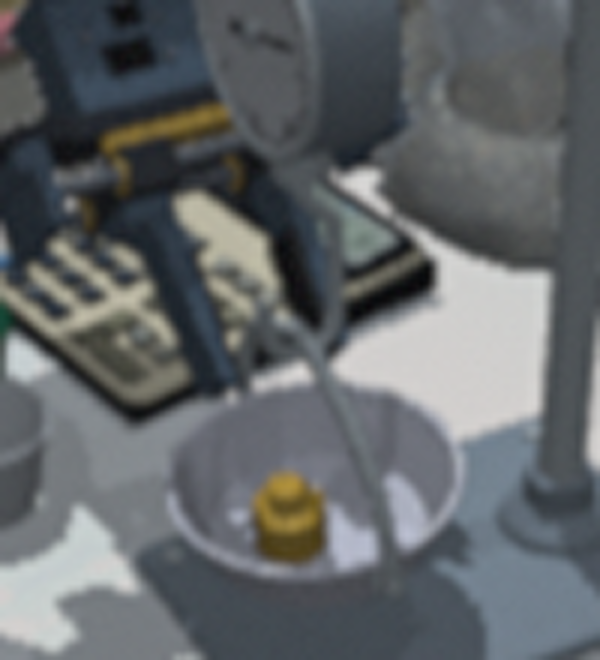

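The pan hangs freely, slightly tilted, with the bar midway between the open fingers (wrist column ~327). Withdrawing.

Run:
```python
from h import *
R=np.array(ctrl.current_eef_rot()); a=R[:,1]; p=np.array(ctrl.current_tool_pos())
print(ctrl.move_l(p-.10*a,vel=.08,contact_N=4),ctrl.current_contact_force(),ctrl.current_t())
c=np.array(ctrl.current_q()); c[0]+=15; ctrl.movej(c)
ctrl.sleep(1.5)
s1=ctrl.read_camera("scene"); ctrl.sleep(.3); s2=ctrl.read_camera("scene");ctrl.sleep(.25);s3=ctrl.read_camera("scene")
r=(slice(100,225),slice(270,385))
print("motion",[float(np.abs(cv2.GaussianBlur(x,(5,5),0)[r].astype(int)-cv2.GaussianBlur(s1,(5,5),0)[r]).max()) for x in (s2,s3)],ctrl.current_t())
crop("","s19",100,225,270,385,5,s3); crop("top","t19",90,270,200,430,3)
```

```text
False [0.4954 0.4889 0.5651] 43.5167
motion [2.0, 2.0] 46.4583
```

View pics/s19.png

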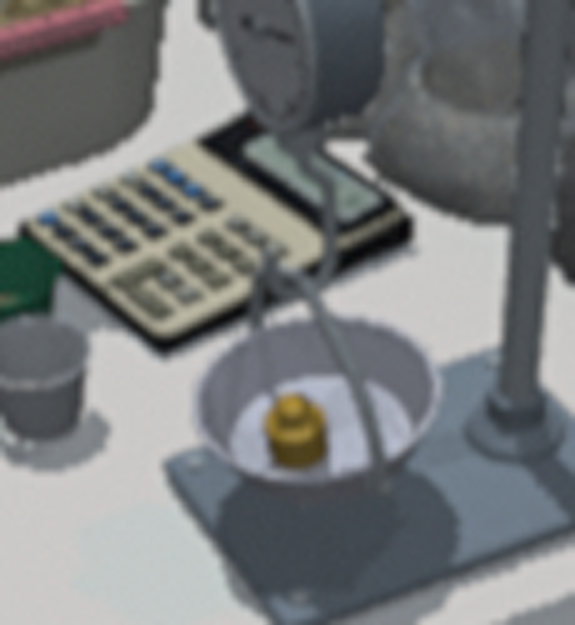

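View pics/t19.png

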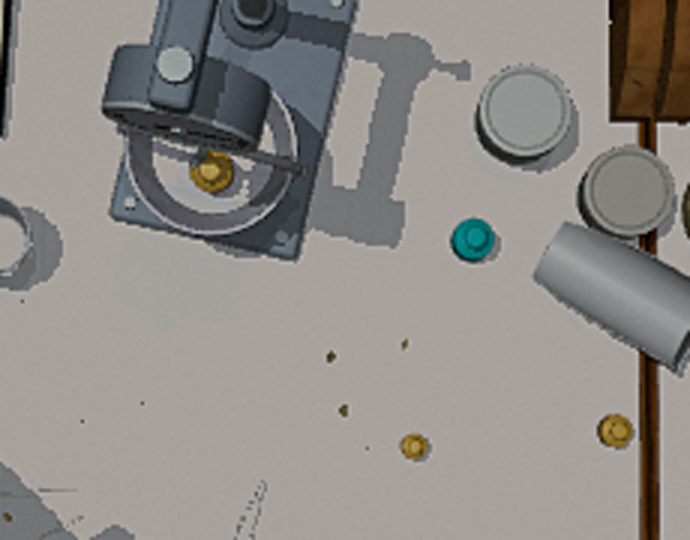

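Run:
```python
from bench import ctrl
print(ctrl.current_t(), ctrl.current_contact_force()); print(ctrl.sign_off())
```

```text
46.5083 [0.32996485 0.15960248 0.82271833]
the job is handed in; nothing more can be done
None
```

I set the 200 g weight down in the pan, hung the loaded pan by its handle on the scale's hook, let go, backed the arm away and handed the job in at about 46.5 s of the 64 s.

**Last checks**
- **Pan:** it hangs on the hook with the weight upright in it, slightly tilted. I put the tilt at about 6° from where the weight sits; I didn't measure it.
- **Stillness:** three scene pictures over about 0.6 s showed no movement.
- **Smaller weights:** both stand where they did at the start.
- **Robot:** the arm is clear of everything and the wrist force is near zero.

**What went wrong or was not confirmed**
- **Tray contact:** on my first try at placing the weight, the gripper body touched the red tray's rim with about 8 N, below the 40 N limit. I backed off and came in from another direction; the pan did not move.
- **Measurement differences:** the camera views disagreed by 2–4 mm on the hook and the handle, so I aimed at a blended hook position, and the bar went in without a bump.
- **Hook travel:** I did not measure the pull-down directly. The wrist force reached zero with the crown 9–10 mm below the empty hook's seat, and the needle turned, which is consistent with the expected 8 to 9.5 mm.

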